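Slide a well plate under the reading bridge and start the reader

ROBOT

A 6-joint arm with a two-finger parallel gripper is mounted at the origin on the work surface. World frame = base frame: x ahead of the robot, y to its left, z up, the work surface at z = 0. Lengths are in m, angles in rad, forces in N, time in s.
With the tool pointing down it reaches from about 0.35 to 0.975 m from the base axis. Payload 17.4 kg.
Tool frame: the origin (TCP) lies at the very end of the fingers, on their centre line; the grasp point (between the pads) lies 19 mm behind it; x points along the fingers, y is the direction in which the jaws open and shut, and the axes are right-handed (so a half turn about x gives the same grasp; the last joint's range is limited). The gripper opens to 85 mm and grips with 20 to 120 N. Pads are 22 mm wide; open, the fingers measure 114 mm over their backs; the gripper's body (76 mm by 85 mm) begins 54 mm behind the grasp point. The pads swing forward as they close: fully open they stand 13 mm farther back than shut.
Start: joints at [-1.355, 0.116, 1.442, -0, 1.584, -0.038], TCP at [0.169, -0.653, 0.231] pointing down, gripper open.
Joint ranges: [-2.83, 2.83], [-0.83, 2.19], [0.07, 2.5], [-1.14, 4.28], [0.01, 3], [-2.97, 2.97]. Speed limits (rad/s): [1.89, 1.89, 2.22, 3.14, 3.14, 3.14].

INTERFACE

Orientations are given as a 3x3 rotation matrix whose columns are the frame's x, y, z axes.
In Python, from bench import * gives the robot as it stands. The module is installed in compiled form; this text tells all that it offers.
- The arm moves only by the tool carry_out, never from a script. Its argument "increments" is a list of rows, each an object with "travel": the shift along the tool's x, y, z in m, a list of three; "rotation": the turn, a rotation vector about the tool's x, y, z in degrees, a list of three; "jaw": the opening in per cent of the stroke, from 0 (shut) to 100 (fully open). In form: [{"travel": [x, y, z], "rotation": [wx, wy, wz], "jaw": jaw}, ...]. A call has 1 to 20 rows; each row is the pose to reach, as a shift and turn from the pose commanded when the call began, along the tool's axes at that moment; what a row does not reach only later rows make up. A row lasts 1/12 s, in which the tool goes at most 41.7 mm and 7.16 degrees, less where a joint would pass 70% of its speed; a pose out of reach is approached as far as the arm can. A call with a gripper value outside its range is refused whole. The fingers move at their own pace and stop on an object; the grip force is fixed at half the most. Time passes only in rows, so rows that repeat a pose let the fingers close. It gives the time, the measured TCP pose, the force and the opening at its end, in the units of the state.
- get_state(): the state, without advancing time (a new reading comes with each control period).
- grab_frame(name): name is "scene" or "top" or "wrist"; returns a dict with "image" (400x640x3 uint8, red, green, blue), "intrinsics" (3x3 intrinsics, pixels), "R" (3x3) and "t" (3): a world point X has camera coordinates R X + t; the wrist camera has in their place "mount" (4x4, takes a point from camera to tool coordinates, whose origin is the TCP and whose axes are the tool frame's). Camera axes: x right, y down, z forward; pixel columns grow to the right and rows downward; lengths in m; the calibration is good to about 2 mm. A picture is of the moment at which its call begins: read the wrist's pose just before it. There is no depth.
- close_job(): hands the job in, once; it reports no verdict.
The state is a dict: "t": time; "joint_pos": joint angles; "qd": joint speeds; "tau": joint torques, N m; "position": TCP position; "tcp_rot": TCP orientation; "force": force on the tool from outside, world axes, zero at the start; "ft_torque": the same for the moment, N m; "gripper_width": finger opening in m.
Only numpy, scipy, OpenCV 4.12 (cv2) and the standard library are available. Lean on these libraries where they do the work, as an engineer would, in place of code of your own. Each camera call takes 0.05 s, during which the arm holds its last target.

TASK

A well plate lies loose and crooked on the deck of the plate reader. With your fingertips push it along the deck, between the guide rails and under the low reading bridge, until it is fully home against the end stops, then press the start key all the way down and leave it. Keep the plate flat on the deck, never lifted or tipped, do not knock the bridge, and leave the bottle, the tip box and the tube rack where they stand.

Things in the scene. Friction and masses are not known exactly. Their poses are not given: they have to be found in the camera images.
- reader: Fixed bench-top plate reader, white with grey deck: 200 mm (x) by 490 mm (y); origin at the centre of its underside on the bench, z up. The level deck, 35 mm above the bench, is bare from y = +40 to +239 mm (loading area). The plate slides in its -y direction, centred on x = 0. A white housing stands at y = -135 to -245 mm, its top 90 mm above the bench.
- bay_mouth (a point): Point on the deck, on the reader's centre line, at its x = 0, y = 0. From here to the end stops two aluminium guide rails 9 mm high have inner faces at x = +-44.5 mm of the reader; from here towards +y they splay outwards, over 35 mm, to about x = +-64 mm.
- plate_home (a point): Point on the deck, fixed to the reader, where the plate's origin lies when the plate is home: at the reader's x = 0, y = -61 mm. Two rubber end stops (10 mm high) then touch the plate's leading end at y = -125 mm; its trailing end is at y = +3 mm and sticks 43 mm out of the bridge.
- bridge: Reading bridge fixed to the reader: a grey crossbar 156 mm along the reader's x, 60 mm along its y, crossing the bed on two pillars 116 mm apart (inner faces). Origin on the deck under its middle, at x = 0, y = -70 mm of the reader; axes as the reader's. Its underside is 18.5 mm above the deck (4 mm above the plate's top), its top 44.5 mm above the deck.
- plate: Loose white 96-well plate, rigid, 85.5 mm (its x) by 127.8 mm (its y) by 14.4 mm high, about 60 to 130 g; origin at the centre of its underside, z up. It starts flat on the loading area, its long side roughly along the reader's y (within 0.3 rad) and its centre up to 20 mm off the reader's x = 0. It slides easily when pushed.
- start_key_top (a point): Centre of the top of the start key, a round white push key 26 mm across in a grey collar on the top of the reader's housing; pressed straight down.
- start_key (a joint): Travel of the start key: 0 up, 0.006 m fully down (needs about 5 N); it springs back when let go.
- reagent_bottle: Amber bottle with white cap, 56 mm across, 115 mm tall, on the bench behind the reader; origin at the centre of its underside. To be left alone.
- tip_box: Blue pipette-tip box with clear lid, 79 by 119 mm, 68 mm tall, on the bench behind the reader; origin at the centre of its underside. To be left alone.
- tube_rack: Low red tube rack with some capped tubes, 70 by 130 mm, 45 mm tall over the tubes, on the bench past the loading end of the reader; origin at the centre of its underside. To be left alone.
Not all that is in view belongs to the job. Of the things like the plate, leave any that is brown, orange or pink; of the rest the smaller one is meant.

How it is judged:
On the way, in this order (a step that is already met when the one before it is completed fails the run):
1. the plate is fully home under the bridge, against the end stops (y of plate in the frame of reader below -0.058 m and x of plate in the frame of reader between -0.004 and 0.004 m and angle between the y axis of plate and the y axis of reader, either way round below 0.04 rad and height (world z) of plate between 0.032 and 0.038 m and angle between plate's own z axis and vertical below 0.03 rad), for 0.2 s.
2. the start key is pressed fully down (value of joint start_key above 0.0045 m), for 0.05 s.
At the end, for the whole second after the job is handed in: The plate lies flat and at rest on the deck between the rails, within 3 mm of the end stops, within 4 mm of the centre line and 0.04 rad of square; the start key has been pressed at least 4.5 mm down after that and is up again (all of step 1 and linear speed of plate below 0.01 m/s and value of joint start_key below 0.0015 m); the robot touches nothing.
It fails at once if the plate is tipped (more than 0.07 rad) (angle between plate's own z axis and vertical above 0.07 rad).
It fails at once if the plate is lifted (more than 4 mm) or pushed off the deck (height (world z) of plate above 0.039 m or height (world z) of plate below 0.03 m).
It fails at once if the bridge is knocked, by plate or robot (more than 5 N) (contact force between anything else and bridge above 5 N).
It fails at once if the start key is pressed before the plate is home (value of joint start_key above 0.003 m and not (y of plate in the frame of reader below -0.058 m and x of plate in the frame of reader between -0.004 and 0.004 m and angle between the y axis of plate and the y axis of reader, either way round below 0.04 rad and height (world z) of plate between 0.032 and 0.038 m and angle between plate's own z axis and vertical below 0.03 rad)).
It fails at once if the bottle, the tip box or the tube rack is moved (more than 10 mm) or tipped (distance of any of reagent_bottle, tip_box, tube_rack from where it was at the start of the episode above 0.01 m or angle between any of reagent_bottle, tip_box, tube_rack's own z axis and vertical above 0.15 rad).
It also fails if it takes over 72 s, if anything falls off the work surface, if the arm or the gripper's body presses on something with over 40 N, if the wrist force passes 120 N, or if a joint passes its speed limit or range.

## Working session

There is one attempt and no reset: what is moved stays moved. The work goes in short steps, Python scripts to look and compute and a tool call to move; the robot and the scene stay as the last step left them, time stands still between calls to the robot, and variables do not carry over. Pictures are saved under pics/ and viewed, and the job is handed in when it is done.

Besides the shell and the picture viewer there is one more tool, called as name(argument=value, ...) on one line, values as JSON. carry_out: Moves the arm, as the interface text tells. Its arguments: {"type":"object","properties":{"increments":{"type":"array","items":{"type":"object","properties":{"travel":{"type":"array","items":{"type":"number"}},"rotation":{"type":"array","items":{"type":"number"}},"jaw":{"type":"number"}}}}},"required":["increments"]}

```bash
mkdir -p pics; python3 - <<'E'
from bench import *
import cv2,numpy as np
s=get_state();print(s['t'],s['position'],s['tcp_rot'],s['force'],s['gripper_width'])
for n in('scene','top','wrist'):
    f=grab_frame(n);cv2.imwrite(f'pics/{n}0.png',f['image'][:,:,::-1]);print(n,{k:np.round(v,4).tolist() for k,v in f.items() if k!='image'})
E
```

```text
0.0 [ 0.16944333 -0.65319572  0.2305794 ] [[-2.51607192e-04  2.51102946e-01 -9.67960354e-01]
 [ 1.09592739e-03 -9.67959734e-01 -2.51103070e-01]
 [-9.99999368e-01 -1.12399361e-03 -3.16449661e-05]] [ 0.36051113  0.43526808 -0.04598698] 0.08537301299908401
scene {'intrinsics': [[473.3229, 0.0, 319.8937], [0.0, 473.3229, 205.8346], [0.0, 0.0, 1.0]], 'R': [[-0.8113, 0.5846, 0.0024], [0.3299, 0.4611, -0.8237], [-0.4827, -0.6675, -0.567]], 't': [0.3814, -0.1251, 1.5413]}
top {'intrinsics': [[478.6258, 0.0, 318.5005], [0.0, 478.6258, 196.1269], [0.0, 0.0, 1.0]], 'R': [[-0.0229, -0.9997, -0.0068], [-0.9891, 0.0236, -0.1451], [0.1453, 0.0034, -0.9894]], 't': [0.07, 0.5203, 1.3652]}
wrist {'intrinsics': [[317.3394, 0.0, 322.7944], [0.0, 317.3394, 201.5893], [0.0, 0.0, 1.0]], 'mount': [[0.0014, -0.2935, 0.956, -0.1419], [1.0, 0.0003, -0.0013, -0.0008], [0.0001, 0.956, 0.2935, -0.0746], [0.0, 0.0, 0.0, 1.0]]}
```

View pics/scene0.png

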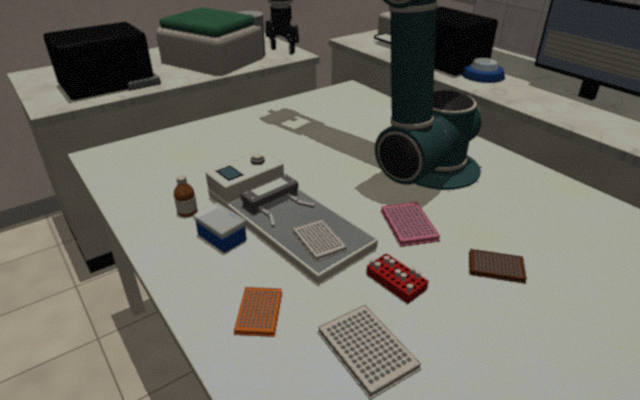

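View pics/top0.png

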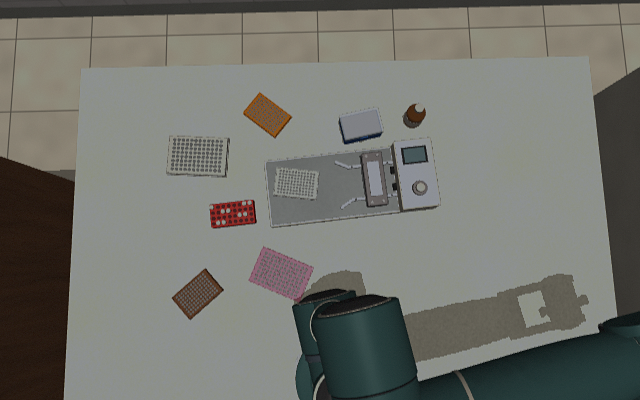

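View pics/wrist0.png

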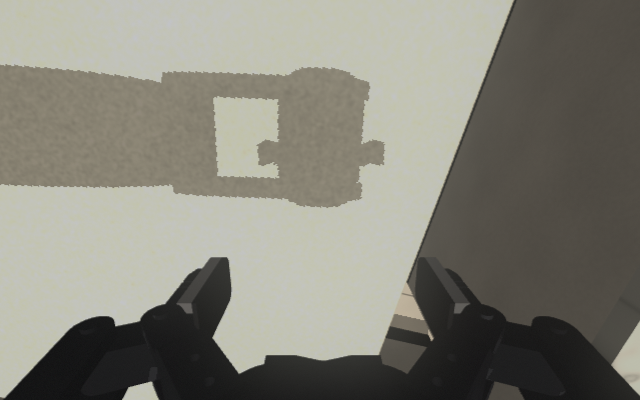

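White candidates: the one on the reader deck at top (297,183), and the bigger one on the bench at (198,156). Orange (267,115), pink (281,273) and brown (198,293) are excluded. The smaller white plate on the deck is the one meant; I'll confirm that in a crop.

```bash
python3 - <<'E'
import cv2
a=cv2.imread('pics/top0.png')
cv2.imwrite('pics/topc.png',cv2.resize(a[125:235,255:455],None,fx=4,fy=4,interpolation=cv2.INTER_CUBIC))
cv2.imwrite('pics/topw.png',cv2.resize(a[120:220,150:350],None,fx=4,fy=4,interpolation=cv2.INTER_CUBIC))
a=cv2.imread('pics/scene0.png')
cv2.imwrite('pics/scc.png',cv2.resize(a[140:290,190:390],None,fx=4,fy=4,interpolation=cv2.INTER_CUBIC))
E
```

```text
(no output)
```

View pics/topc.png

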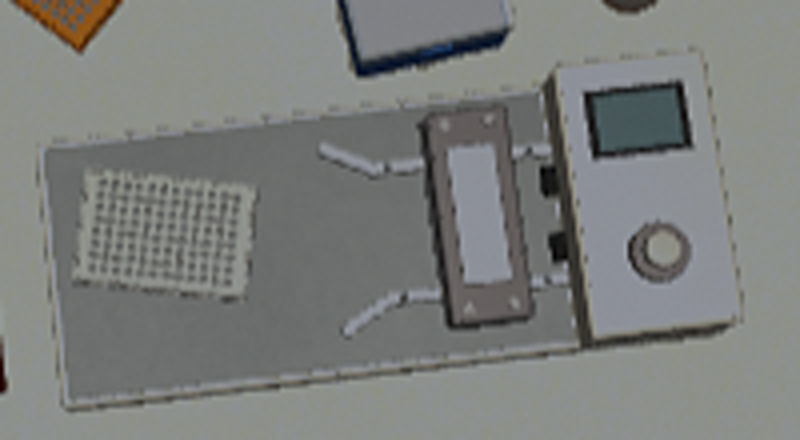

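View pics/topw.png

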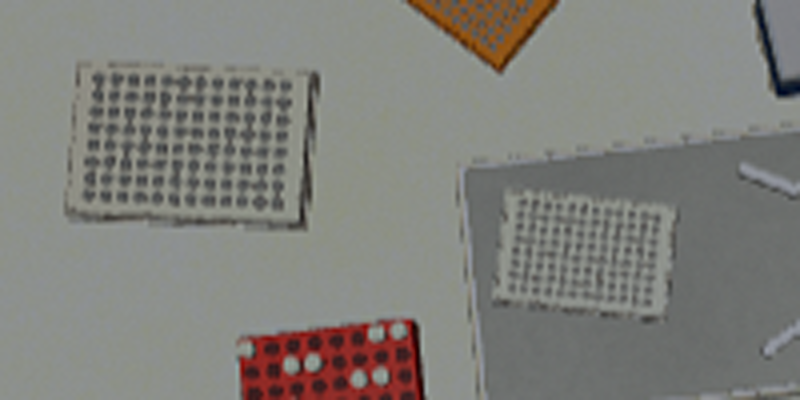

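View pics/scc.png

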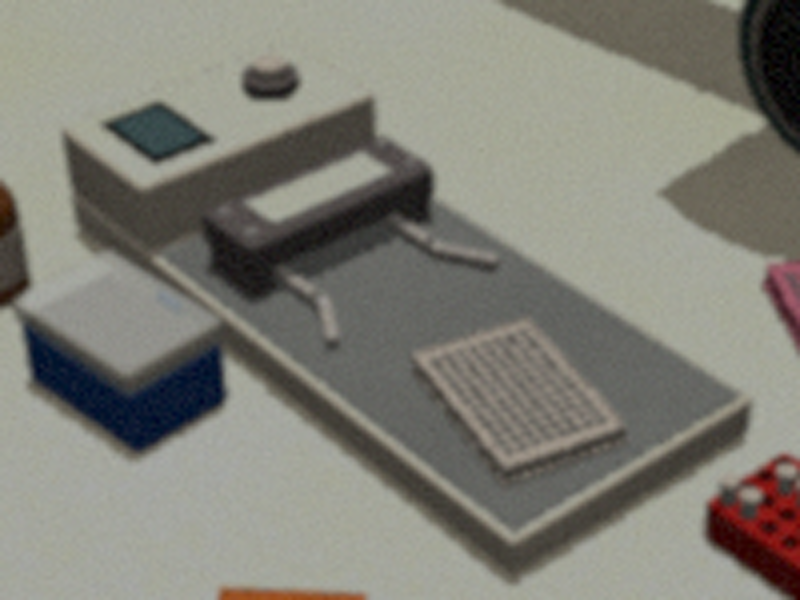

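The plate on the deck is clearly smaller than the bench one (about 170 vs 240 px in the crop). I'll fit the reader and plate poses.

```bash
cat > h.py <<'E'
import numpy as np,cv2
from scipy.optimize import least_squares
K=np.array([[478.6258,0,318.5005],[0,478.6258,196.1269],[0,0,1]])
R=np.array([[-0.0229,-0.9997,-0.0068],[-0.9891,0.0236,-0.1451],[0.1453,0.0034,-0.9894]]);t=np.array([0.07,0.5203,1.3652])
def back(px,z,K=K,R=R,t=t):
    d=R.T@np.linalg.solve(K,np.array([px[0],px[1],1.]));c=-R.T@t
    return c+d*(z-c[2])/d[2]
def crop(c,x0,y0,f=4): return ((c[0]+.5)/f-.5+x0,(c[1]+.5)/f-.5+y0)
def rig(model,world):
    def f(p):
        c,s=np.cos(p[2]),np.sin(p[2]);return (model@np.array([[c,s],[-s,c]])+p[:2]-world).ravel()
    b=min((least_squares(f,[*world.mean(0),a]) for a in(0,1,-1,2)),key=lambda r:r.cost)
    return b.x,f(b.x).reshape(-1,2)
def toR(P,rp):
    c,s=np.cos(rp[2]),np.sin(rp[2]);d=np.array(P[:2])-rp[:2];return np.array([c*d[0]+s*d[1],-s*d[0]+c*d[1]])
def toW(p,rp):
    c,s=np.cos(rp[2]),np.sin(rp[2]);return np.array([c*p[0]-s*p[1]+rp[0],s*p[0]+c*p[1]+rp[1]])
E
python3 - <<'E'
from h import *
np.set_printoptions(precision=4,suppress=True)
# world +x is up in image; reader x ~ +world x
M=[(100,245,.035,42,148),(-100,245,.035,67,408),(78,-40,.0795,425,113),(78,-100,.0795,506,105),(-78,-100,.0795,532,318),(-78,-40,.0795,450,327),
(100,-135,.09,553,68),(100,-245,.09,704,52),(-100,-245,.09,742,322),(-100,-135,.09,592,335)]
m=np.array([a[:2] for a in M])/1000.;w=np.array([back(crop(a[3:],255,125),a[2])[:2] for a in M])
rp,res=rig(m,w);print('reader',rp,'\n',res*1000)
P=[(42.75,63.9,88,170),(42.75,-63.9,256,185),(-42.75,-63.9,243,298),(-42.75,63.9,75,282)]
m=np.array([a[:2] for a in P])/1000.;w=np.array([back(crop(a[2:],255,125),.0494)[:2] for a in P])
pp,res=rig(m,w);print('plate',pp,'in reader',toR(pp,rp),pp[2]-rp[2],'\n',res*1000)
for z in(.095,.1,.105,.11):
    k=back(crop((664,246),255,125),z);print(z,k,toR(k,rp))
E
```

```text
reader [ 0.5565 -0.034   0.0932] 
 [[ 3.5663  5.198 ]
 [-1.6452  3.5173]
 [-0.8677  0.7282]
 [ 0.2454 -0.4881]
 [-0.0112 -3.0683]
 [-0.5506 -1.6338]
 [ 1.6042  0.1069]
 [ 2.7246 -0.7054]
 [-0.7607 -3.7557]
 [-4.3051  0.101 ]]
plate [ 0.5604  0.1226 -0.1211] in reader [0.0185 0.1556] -0.21433325592318037 
 [[ 1.4914  2.1651]
 [ 0.2517 -1.6657]
 [-1.2578 -2.6885]
 [-0.4853  2.1892]]
0.095 [ 0.535  -0.2306  0.095 ] [-0.0396 -0.1938]
0.1 [ 0.5342 -0.2295  0.1   ] [-0.0404 -0.1926]
0.105 [ 0.5334 -0.2285  0.105 ] [-0.0411 -0.1915]
0.11 [ 0.5326 -0.2274  0.11  ] [-0.0418 -0.1904]
```

```bash
cat >> h.py <<'E'
from scipy.spatial.transform import Rotation as Ro
def Rt(ydir): # tool down with tool y along world angle ydir
    x=np.array([0,0,-1.]);y=np.array([np.cos(ydir),np.sin(ydir),0]);return np.c_[x,y,np.cross(x,y)]
def plan(s,p,ydir):
    A=s['tcp_rot'];A=Ro.from_matrix(A).as_matrix();G=Rt(ydir)
    print('travel',np.round(A.T@(np.array(p)-s['position']),4),'rot',np.round(Ro.from_matrix(A.T@G).as_rotvec(degrees=True),2))
E
python3 - <<'E'
from h import *
from bench import *
plan(get_state(),(.60,.03,.33),.0932-np.pi/2)
E
```

```text
travel [-0.0988 -0.5533 -0.5883] rot [9.2  0.   0.05]
```

carry_out(increments=[{"travel": [-0.099, -0.15, -0.16], "rotation": [3, 0, 0], "jaw": 40}, {"travel": [-0.099, -0.15, -0.16], "rotation": [3, 0, 0], "jaw": 40}, {"travel": [-0.099, -0.15, -0.16], "rotation": [3, 0, 0], "jaw": 40}, {"travel": [-0.099, -0.553, -0.588], "rotation": [9.2, 0, 0], "jaw": 40}, {"travel": [-0.099, -0.553, -0.588], "rotation": [9.2, 0, 0], "jaw": 40}, {"travel": [-0.099, -0.553, -0.588], "rotation": [9.2, 0, 0], "jaw": 40}, {"travel": [-0.099, -0.553, -0.588], "rotation": [9.2, 0, 0], "jaw": 40}, {"travel": [-0.099, -0.553, -0.588], "rotation": [9.2, 0, 0], "jaw": 40}, {"travel": [-0.099, -0.553, -0.588], "rotation": [9.2, 0, 0], "jaw": 40}, {"travel": [-0.099, -0.553, -0.588], "rotation": [9.2, 0, 0], "jaw": 40}, {"travel": [-0.099, -0.553, -0.588], "rotation": [9.2, 0, 0], "jaw": 40}, {"travel": [-0.099, -0.553, -0.588], "rotation": [9.2, 0, 0], "jaw": 40}, {"travel": [-0.099, -0.553, -0.588], "rotation": [9.2, 0, 0], "jaw": 40}, {"travel": [-0.099, -0.553, -0.588], "rotation": [9.2, 0, 0], "jaw": 40}, {"travel": [-0.099, -0.553, -0.588], "rotation": [9.2, 0, 0], "jaw": 40}, {"travel": [-0.099, -0.553, -0.588], "rotation": [9.2, 0, 0], "jaw": 40}, {"travel": [-0.099, -0.553, -0.588], "rotation": [9.2, 0, 0], "jaw": 40}, {"travel": [-0.099, -0.553, -0.588], "rotation": [9.2, 0, 0], "jaw": 40}, {"travel": [-0.099, -0.553, -0.588], "rotation": [9.2, 0, 0], "jaw": 40}, {"travel": [-0.099, -0.553, -0.588], "rotation": [9.2, 0, 0], "jaw": 40}])

```text
t: 1.82
position: [0.6009, 0.0327, 0.33]
tcp_rot: [[-0.0, 0.095, -0.996], [0.0, -0.996, -0.095], [-1.0, -0.0, 0.0]]
force: [-0.6, -1.2, 0.1]
gripper_width: 0.0339
```

```bash
cat >> h.py <<'E'
def wrist(name):
    from bench import get_state,grab_frame
    s=get_state();f=grab_frame('wrist');T=np.eye(4);T[:3,:3]=s['tcp_rot'];T[:3,3]=s['position'];C=T@f['mount']
    cv2.imwrite(f'pics/{name}.png',f['image'][:,:,::-1]);np.savez(f'pics/{name}.npz',C=C,K=f['intrinsics'])
    return f['image']
def wback(name,px,z):
    d=np.load(f'pics/{name}.npz');C=d['C'];R=C[:3,:3].T;return back(px,z,d['K'],R,-R@C[:3,3])
E
python3 -c "
from h import *
a=wrist('w1')[:,:,::-1]
cv2.imwrite('pics/w1a.png',cv2.resize(a[0:260,40:340],None,fx=2.6,fy=2.3))
"
```

```text
(no output)
```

View pics/w1.png

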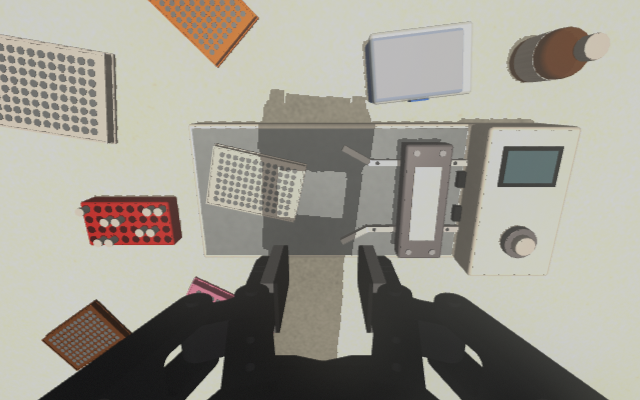

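```bash
python3 -c "
import cv2
a=cv2.imread('pics/w1.png')
cv2.imwrite('pics/w1a.png',cv2.resize(a[110:280,180:380],None,fx=4,fy=3.5,interpolation=2)[:600])
cv2.imwrite('pics/w1b.png',cv2.resize(a[110:285,390:590],None,fx=4,fy=4,interpolation=2)[:])
cv2.imwrite('pics/w1a.png',cv2.resize(a[110:260,180:380],None,fx=4,fy=4,interpolation=2)[:600])
cv2.imwrite('pics/w1b.png',cv2.resize(a[115:265,390:590],None,fx=4,fy=4,interpolation=2)[:])
"
```

```text
(no output)
```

View pics/w1a.png

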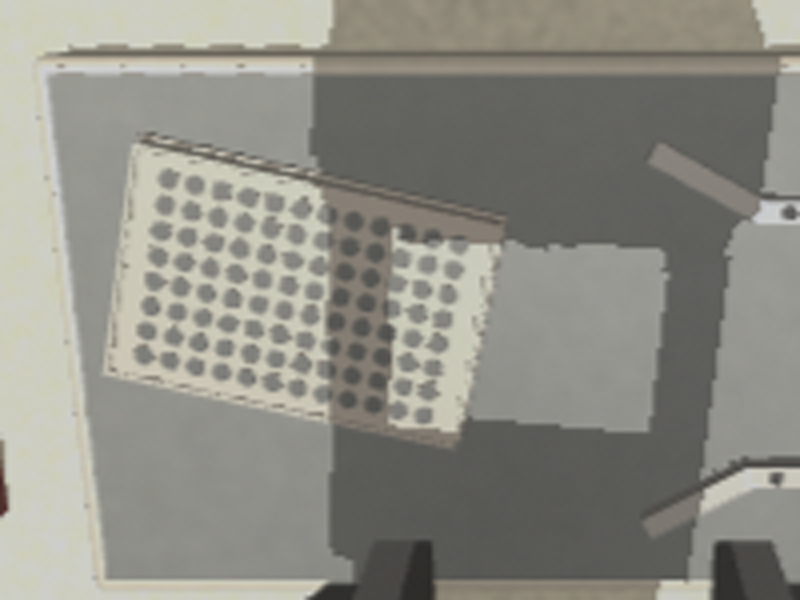

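View pics/w1b.png

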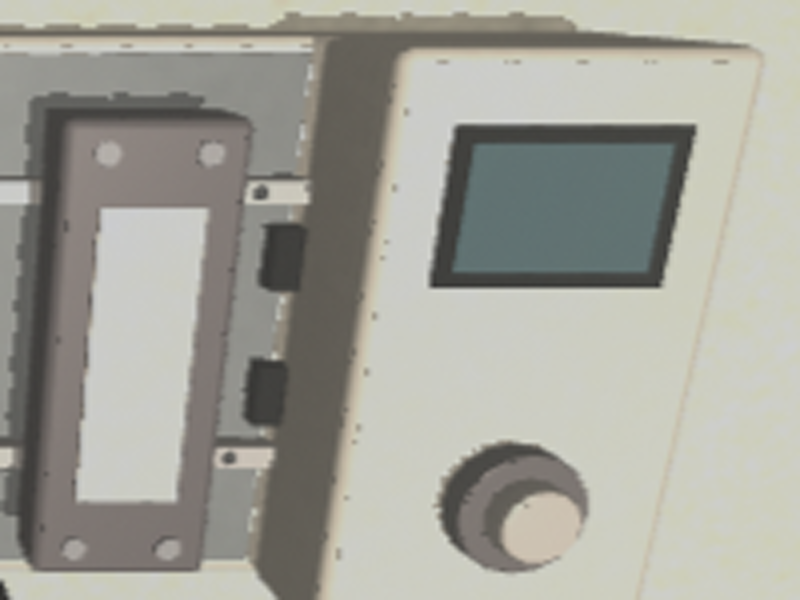

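```bash
python3 - <<'E'
from h import *
np.set_printoptions(precision=4,suppress=True)
a=(180,110);b=(390,115)
M=[(100,245,.035,40,58,a),(-100,245,.035,100,585,a),(78,-40,.0795,65,122,b),(78,-100,.0795,248,120,b),(-78,-100,.0795,200,570,b),(-78,-40,.0795,38,570,b),
(100,-135,.09,402,48,b),(100,-245,.09,762,50,b)]
m=np.array([q[:2] for q in M])/1000.;w=np.array([wback('w1',crop(q[3:5],*q[5]),q[2])[:2] for q in M])
rp,res=rig(m,w);print('reader',rp,'\n',res*1000)
P=[(42.75,63.9,135,147),(42.75,-63.9,503,243),(-42.75,-63.9,456,447),(-42.75,63.9,103,375)]
m=np.array([q[:2] for q in P])/1000.;w=np.array([wback('w1',crop(q[2:],*a),.0494)[:2] for q in P])
pp,res=rig(m,w);print('plate',pp,'in reader',toR(pp,rp),pp[2]-rp[2],'\n',res*1000)
for c in((275,205),(245,447)): print('rail',toR(wback('w1',crop(c,*b),.044),rp))
print('stop',[toR(wback('w1',crop(c,*b),.045),rp) for c in((265,225),(248,420))])
# key: intersect rays top + wrist
for z in(.095,.1,.105,.11,.115):
    k=wback('w1',crop((541,528),*b),z);print(z,k,toR(k,rp), back(crop((664,246),255,125),z)[:2]-k[:2])
np.save('rp.npy',rp)
E
```

```text
reader [ 0.5571 -0.032   0.094 ] 
 [[ 1.3002  4.798 ]
 [-3.4837  3.2286]
 [ 1.9383  0.3604]
 [ 1.6616 -3.7006]
 [-2.088  -2.1556]
 [-2.4426  2.5173]
 [ 1.1041 -0.3308]
 [ 2.01   -4.7172]]
plate [ 0.5587  0.124  -0.1429] in reader [0.0163 0.1551] -0.2368890553385837 
 [[ 2.2519  0.9241]
 [ 4.6549 -1.8586]
 [-5.0381 -0.5285]
 [-1.8687  1.463 ]]
rail [ 0.0437 -0.123 ]
rail [-0.0447 -0.1233]
stop [array([ 0.037, -0.12 ]), array([-0.0339, -0.1227])]
0.095 [ 0.5236 -0.2367  0.095 ] [-0.0526 -0.2007] [0.0115 0.0061]
0.1 [ 0.5256 -0.233   0.1   ] [-0.0502 -0.1972] [0.0086 0.0035]
0.105 [ 0.5276 -0.2293  0.105 ] [-0.0479 -0.1937] [0.0058 0.0009]
0.11 [ 0.5296 -0.2257  0.11  ] [-0.0456 -0.1903] [ 0.003  -0.0017]
0.115 [ 0.5316 -0.222   0.115 ] [-0.0432 -0.1868] [ 0.0002 -0.0043]
```

```bash
python3 - <<'E'
from h import *
from bench import *
rp=np.load('rp.npy');s=get_state();y=rp[2]-np.pi/2
for r,z in(((.105,.150),.14),((.105,.150),.039),((.054,.15),.039)):
    p=toW(r,rp);print(p);plan(s,(*p,z),y)
E
```

```text
[0.64754094 0.12723649]
travel [ 0.1897 -0.087  -0.054 ] rot [0.14 0.03 0.09]
[0.64754094 0.12723649]
travel [ 0.2907 -0.0868 -0.054 ] rot [0.14 0.03 0.09]
[0.59676597 0.1224508 ]
travel [ 0.2907 -0.0869 -0.003 ] rot [0.14 0.03 0.09]
```

carry_out(increments=[{"travel": [0.04, -0.087, -0.054], "rotation": [0, 0, 0], "jaw": 40}, {"travel": [0.04, -0.087, -0.054], "rotation": [0, 0, 0], "jaw": 40}, {"travel": [0.04, -0.087, -0.054], "rotation": [0, 0, 0], "jaw": 40}, {"travel": [0.1, -0.087, -0.054], "rotation": [0, 0, 0], "jaw": 40}, {"travel": [0.14, -0.087, -0.054], "rotation": [0, 0, 0], "jaw": 40}, {"travel": [0.18, -0.087, -0.054], "rotation": [0, 0, 0], "jaw": 40}, {"travel": [0.22, -0.087, -0.054], "rotation": [0, 0, 0], "jaw": 40}, {"travel": [0.25, -0.087, -0.054], "rotation": [0, 0, 0], "jaw": 40}, {"travel": [0.27, -0.087, -0.054], "rotation": [0, 0, 0], "jaw": 40}, {"travel": [0.28, -0.087, -0.054], "rotation": [0, 0, 0], "jaw": 40}, {"travel": [0.286, -0.087, -0.054], "rotation": [0, 0, 0], "jaw": 40}, {"travel": [0.29, -0.087, -0.054], "rotation": [0, 0, 0], "jaw": 40}, {"travel": [0.29, -0.087, -0.054], "rotation": [0, 0, 0], "jaw": 40}])

```text
t: 2.95
position: [0.646, 0.1212, 0.0413]
tcp_rot: [[0.001, 0.093, -0.996], [0.0, -0.996, -0.093], [-1.0, -0.0, -0.001]]
force: [-0.8, -0.4, 0.1]
gripper_width: 0.0343
```

```bash
python3 -c "
from h import *
from bench import *
s=get_state();print(s['position'],s['force'])
wrist('w2')
f=grab_frame('scene')['image'][140:290,190:390,::-1]
cv2.imwrite('pics/s2.png',cv2.resize(f,None,fx=4,fy=4,interpolation=2))
"
```

```text
[0.64600768 0.12122973 0.04125654] [-0.77621995 -0.3811125   0.10823163]
```

View pics/w2.png

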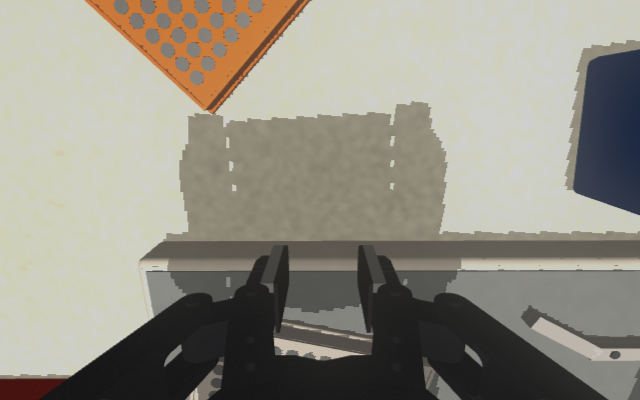

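View pics/s2.png

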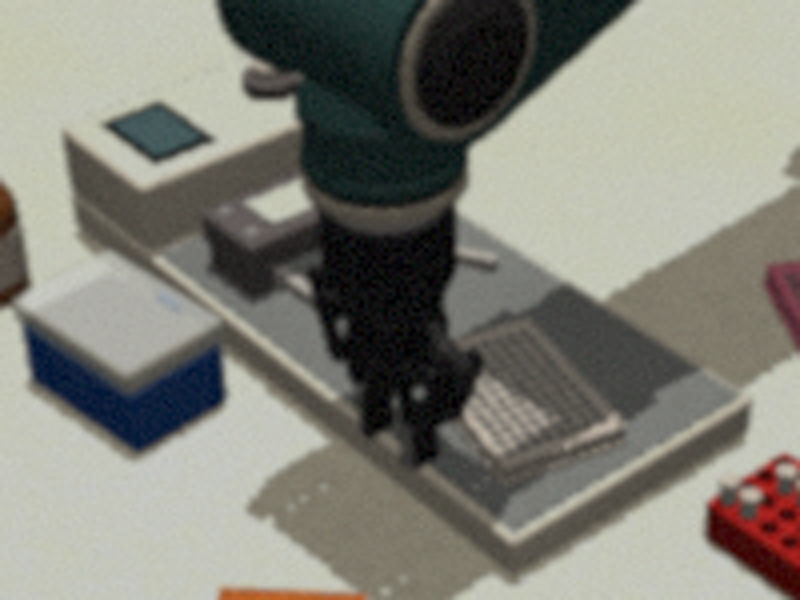

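carry_out(increments=[{"travel": [0.001, 0, 0.005], "rotation": [0, 0, 0], "jaw": 40}, {"travel": [0.001, 0, 0.012], "rotation": [0, 0, 0], "jaw": 40}, {"travel": [0.001, 0, 0.018], "rotation": [0, 0, 0], "jaw": 40}, {"travel": [0.001, 0, 0.022], "rotation": [0, 0, 0], "jaw": 40}, {"travel": [0.001, 0, 0.025], "rotation": [0, 0, 0], "jaw": 40}, {"travel": [0.001, 0, 0.028], "rotation": [0, 0, 0], "jaw": 40}, {"travel": [0.001, 0, 0.031], "rotation": [0, 0, 0], "jaw": 40}, {"travel": [0.001, 0, 0.034], "rotation": [0, 0, 0], "jaw": 40}, {"travel": [0.001, 0, 0.037], "rotation": [0, 0, 0], "jaw": 40}, {"travel": [0.001, 0, 0.04], "rotation": [0, 0, 0], "jaw": 40}, {"travel": [0.001, 0, 0.043], "rotation": [0, 0, 0], "jaw": 40}, {"travel": [0.001, 0, 0.045], "rotation": [0, 0, 0], "jaw": 40}, {"travel": [0.001, 0, 0.045], "rotation": [0, 0, 0], "jaw": 40}])

```text
t: 4.13
position: [0.6003, 0.117, 0.0393]
tcp_rot: [[-0.0, 0.093, -0.996], [-0.0, -0.996, -0.093], [-1.0, 0.0, 0.0]]
force: [0.6, 0.5, 0.2]
gripper_width: 0.0339
```

```bash
python3 -c "
from h import *
from bench import *
s=get_state();print(s['position'],s['force'])
wrist('w3')
f=grab_frame('scene')['image'][140:290,190:390,::-1]
cv2.imwrite('pics/s3.png',cv2.resize(f,None,fx=4,fy=4,interpolation=2))
"
```

```text
[0.60025366 0.1169525  0.03929711] [0.64426882 0.45103831 0.22449167]
```

View pics/w3.png

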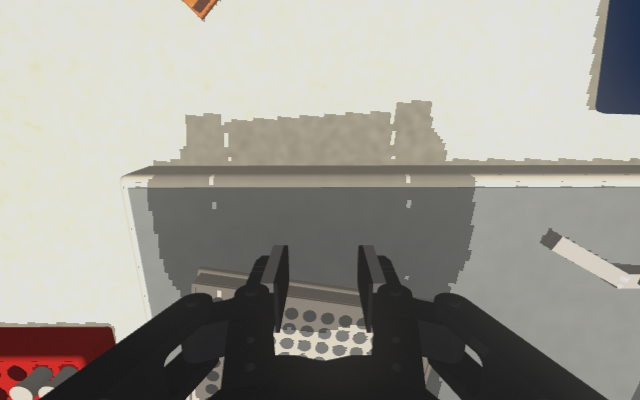

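View pics/s3.png

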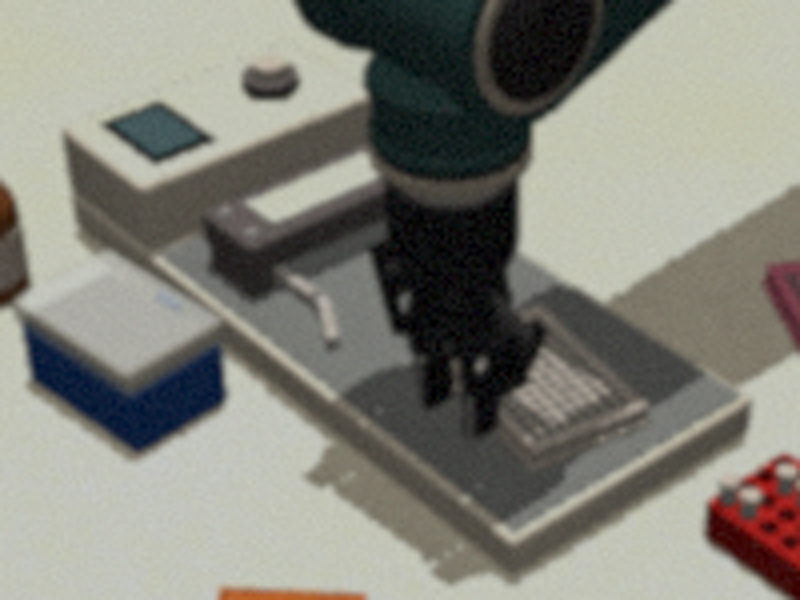

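carry_out(increments=[{"travel": [0, 0, 0.002], "rotation": [0, 0, 0], "jaw": 40}, {"travel": [0, 0, 0.004], "rotation": [0, 0, 0], "jaw": 40}, {"travel": [0, 0, 0.006], "rotation": [0, 0, 0], "jaw": 40}, {"travel": [0, 0, 0.007], "rotation": [0, 0, 0], "jaw": 40}, {"travel": [0, 0, 0.007], "rotation": [0, 0, 0], "jaw": 40}, {"travel": [0, 0, 0.007], "rotation": [0, 0, 0], "jaw": 40}])

```text
t: 4.73
position: [0.5936, 0.1163, 0.0393]
tcp_rot: [[-0.0, 0.093, -0.996], [-0.0, -0.996, -0.093], [-1.0, 0.0, 0.0]]
force: [-1.0, 0.7, 0.1]
gripper_width: 0.0343
```

```bash
python3 -c "
from h import *
from bench import *
s=get_state();print(s['position'],s['force'],toR(s['position'],np.load('rp.npy')))
wrist('w4')
"
```

```text
[0.59358058 0.11631036 0.03931385] [-0.98874746  0.66875901  0.08121352] [0.05025246 0.14418556]
```

View pics/w4.png

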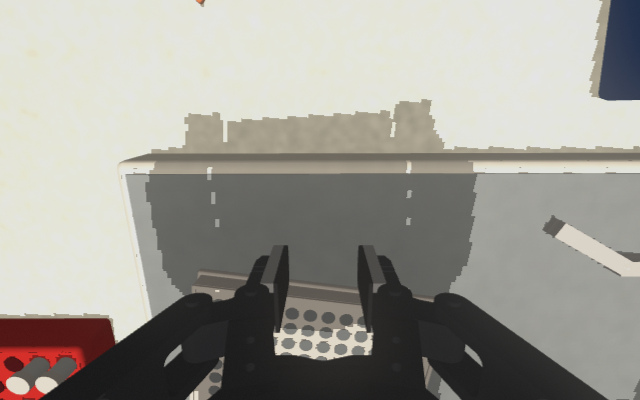

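```bash
python3 -c "
import cv2
a=cv2.imread('pics/w4.png')
cv2.imwrite('pics/w4a.png',cv2.resize(a[240:400,180:440],None,fx=3,fy=3,interpolation=2))
"
```

```text
(no output)
```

View pics/w4a.png

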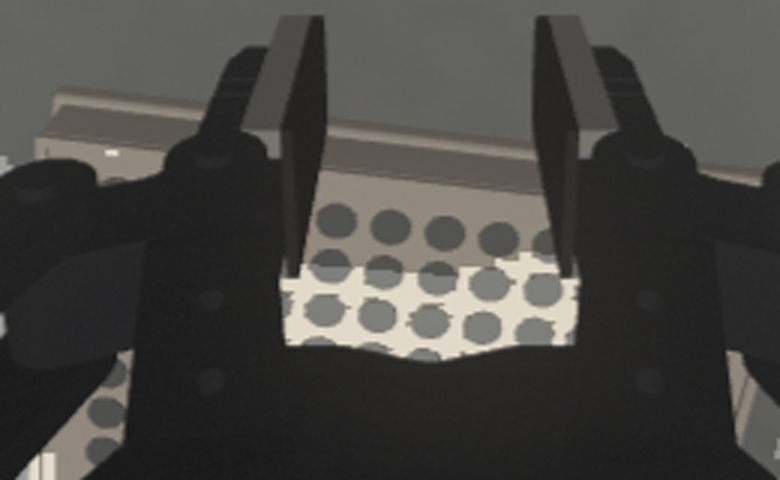

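```bash
python3 -c "
from h import *
rp=np.load('rp.npy')
P=[toR(wback('w4',crop(c,180,240,3),z),rp) for c,z in(((38,136),.0494),((548,193),.0494),((60,90),.035),((700,164),.035))]
print(P,np.arctan2(P[1]-P[0],1),P[0]-P[1])
for p,q in((0,1),(2,3)):
  d=P[p]-P[q];print(np.arctan2(d[0],d[1]))
"
```

```text
[array([0.04291216, 0.20687648]), array([0.03247643, 0.12608088]), array([0.04299299, 0.20875678]), array([0.0283512 , 0.09741175])] [-0.01043535 -0.08062047] [0.01043573 0.08079559]
0.1284509316360314
0.13074907540033337
```

carry_out(increments=[{"travel": [0, 0, -0.006], "rotation": [0, 0, 0], "jaw": 40}, {"travel": [-0.03, 0, -0.006], "rotation": [0, 0, 0], "jaw": 40}, {"travel": [-0.06, 0, -0.006], "rotation": [0, 0, 0], "jaw": 40}, {"travel": [-0.06, 0.019, 0.03], "rotation": [0, 0, 0], "jaw": 40}, {"travel": [-0.06, 0.019, 0.07], "rotation": [0, 0, 0], "jaw": 40}, {"travel": [-0.06, 0.019, 0.11], "rotation": [0, 0, 0], "jaw": 40}, {"travel": [-0.06, 0.019, 0.14], "rotation": [0, 0, 0], "jaw": 40}, {"travel": [-0.06, 0.019, 0.14], "rotation": [0, 0, 0], "jaw": 40}, {"travel": [-0.06, 0.019, 0.14], "rotation": [0, 0, 0], "jaw": 40}, {"travel": [-0.03, 0.019, 0.14], "rotation": [0, 0, 0], "jaw": 40}, {"travel": [-0.01, 0.019, 0.14], "rotation": [0, 0, 0], "jaw": 40}, {"travel": [0, 0.019, 0.14], "rotation": [0, 0, 0], "jaw": 40}, {"travel": [0, 0.019, 0.14], "rotation": [0, 0, 0], "jaw": 40}, {"travel": [0, 0.019, 0.14], "rotation": [0, 0, 0], "jaw": 40}])

```text
t: 5.95
position: [0.4566, 0.0844, 0.0396]
tcp_rot: [[-0.001, 0.093, -0.996], [-0.0, -0.996, -0.093], [-1.0, 0.0, 0.001]]
force: [-0.2, 0.7, 0.4]
gripper_width: 0.0342
```

```bash
python3 -c "
from h import *
from bench import *
s=get_state();print(s['position'],s['force'],toR(s['position'],np.load('rp.npy')))
wrist('w5')
"
```

```text
[0.456628   0.08444046 0.03955682] [-0.1935941   0.66027167  0.41670251] [-0.08908639  0.1253075 ]
```

View pics/w5.png

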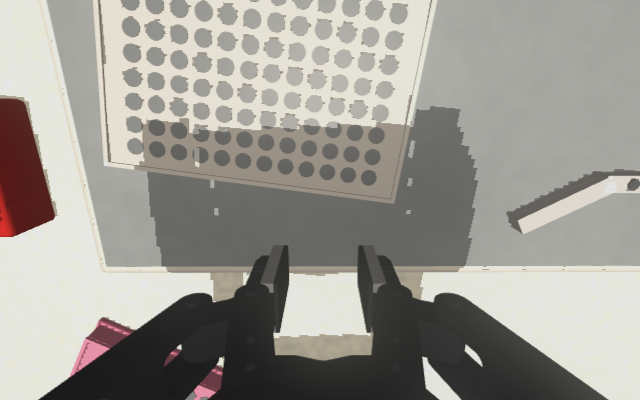

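```bash
python3 -c "
from h import *
rp=np.load('rp.npy')
a=toR(wback('w5',(105,165),.0494),rp);b=toR(wback('w5',(394,202),.0494),rp);d=a-b
print(a,b,np.hypot(*d),np.arctan2(d[0],d[1]),'deck edge',toR(wback('w5',(300,269),.035),rp))
"
```

```text
[-0.03906737  0.217876  ] [-0.05542777  0.09522797] 0.12373439745965961 0.13261029395548432 deck edge [-0.09610628  0.13806773]
```

carry_out(increments=[{"travel": [0, 0, -0.004], "rotation": [0, 0, 0], "jaw": 40}, {"travel": [0, 0, -0.008], "rotation": [0, 0, 0], "jaw": 40}, {"travel": [0, 0, -0.012], "rotation": [0, 0, 0], "jaw": 40}, {"travel": [0, 0, -0.015], "rotation": [0, 0, 0], "jaw": 40}, {"travel": [0, 0, -0.018], "rotation": [0, 0, 0], "jaw": 40}, {"travel": [0, 0, -0.021], "rotation": [0, 0, 0], "jaw": 40}, {"travel": [0, 0, -0.024], "rotation": [0, 0, 0], "jaw": 40}, {"travel": [0, 0, -0.027], "rotation": [0, 0, 0], "jaw": 40}, {"travel": [0, 0, -0.03], "rotation": [0, 0, 0], "jaw": 40}, {"travel": [0, 0, -0.033], "rotation": [0, 0, 0], "jaw": 40}, {"travel": [0, 0, -0.035], "rotation": [0, 0, 0], "jaw": 40}, {"travel": [0, 0, -0.035], "rotation": [0, 0, 0], "jaw": 40}, {"travel": [0, 0, -0.035], "rotation": [0, 0, 0], "jaw": 40}])

```text
t: 7.08
position: [0.491, 0.0877, 0.0393]
tcp_rot: [[-0.0, 0.093, -0.996], [0.0, -0.996, -0.093], [-1.0, -0.0, 0.0]]
force: [0.5, -0.1, -1.1]
gripper_width: 0.0342
```

```bash
python3 -c "
from h import *
from bench import *
s=get_state();print(s['position'],s['force'],toR(s['position'],np.load('rp.npy')))
wrist('w6')
"
```

```text
[0.4909693  0.08766867 0.03926766] [ 0.48943563 -0.05272271 -1.09012363] [-0.0545937   0.12529898]
```

View pics/w6.png

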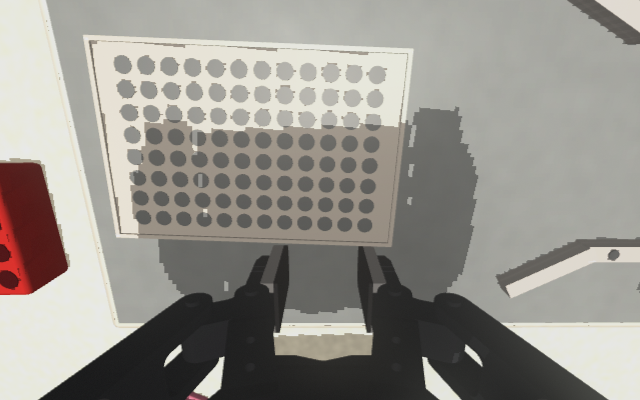

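```bash
python3 -c "
from h import *
rp=np.load('rp.npy')
P=[(42.75,63.9,84,36),(42.75,-63.9,413,49),(-42.75,-63.9,391,246),(-42.75,63.9,117,237)]
m=np.array([q[:2] for q in P])/1000.;w=np.array([wback('w6',q[2:],.0494)[:2] for q in P])
pp,res=rig(m,w);print('in reader',toR(pp,rp),pp[2]-rp[2],res*1000)
print([toR(wback('w6',c,.035),rp) for c in((200,325),(580,324),(100,270))])
print('rail',[toR(wback('w6',c,.044),rp) for c in((500,278),(511,296),(580,13),(607,39),(605,240),(605,262))])
"
```

```text
in reader [0.00124737 0.15547955] -0.03753026437876393 [[ 1.85049497  2.23734343]
 [ 2.00971929 -1.83193866]
 [-1.90471699 -2.24381441]
 [-1.95549727  1.83840963]]
[array([-0.09576879,  0.19356896]), array([-0.09508678, -0.01416172]), array([-0.06201096,  0.24140354])]
rail [array([-0.06137419,  0.03977708]), array([-0.0714896 ,  0.03266123]), array([0.05302919, 0.02787911]), array([0.04403488, 0.01521997]), array([-0.04123516, -0.00616825]), array([-0.05270583, -0.00915032])]
```

```bash
python3 -c "
from h import *
from bench import *
rp=np.load('rp.npy');s=get_state();print(s['joint_pos'])
print('rack',[toR(back(c,z),rp) for c,z in(((255,200),.03),((257,222),.03),((253,202),.045),((256,222),.0))])
print([toR(wback('w1',c,.03),rp) for c in((175,197),(181,243))])
p=toW((0,.250),rp);plan(s,(*p,.12),rp[2])
"
```

```text
[ 1.25558642e-01 -1.52076819e-01  2.02631071e+00  8.30858605e-05
  1.26741930e+00  1.60310414e+00]
rack [array([-0.01496215,  0.27990108]), array([-0.08039886,  0.28041619]), array([-0.02244642,  0.28441393]), array([-0.07683067,  0.28711295])]
[array([-0.00502521,  0.27628576]), array([-0.07781529,  0.27708824])]
travel [-0.0807 -0.1247 -0.0546] rot [-9.004e+01 -0.000e+00  1.000e-02]
```

carry_out(increments=[{"travel": [0, 0, 0.01], "rotation": [0, 0, 0], "jaw": 40}, {"travel": [-0.03, 0, 0.01], "rotation": [0, 0, 0], "jaw": 40}, {"travel": [-0.07, 0, 0.01], "rotation": [0, 0, 0], "jaw": 40}, {"travel": [-0.08, -0.12, -0.055], "rotation": [-90, 0, 0], "jaw": 40}, {"travel": [-0.08, -0.12, -0.055], "rotation": [-90, 0, 0], "jaw": 40}, {"travel": [-0.08, -0.12, -0.055], "rotation": [-90, 0, 0], "jaw": 40}, {"travel": [-0.08, -0.12, -0.055], "rotation": [-90, 0, 0], "jaw": 40}, {"travel": [-0.08, -0.12, -0.055], "rotation": [-90, 0, 0], "jaw": 40}, {"travel": [-0.08, -0.12, -0.055], "rotation": [-90, 0, 0], "jaw": 40}, {"travel": [-0.08, -0.12, -0.055], "rotation": [-90, 0, 0], "jaw": 40}, {"travel": [-0.08, -0.12, -0.055], "rotation": [-90, 0, 0], "jaw": 40}, {"travel": [-0.08, -0.12, -0.055], "rotation": [-90, 0, 0], "jaw": 40}, {"travel": [-0.08, -0.12, -0.055], "rotation": [-90, 0, 0], "jaw": 40}, {"travel": [-0.08, -0.12, -0.055], "rotation": [-90, 0, 0], "jaw": 40}, {"travel": [-0.08, -0.12, -0.055], "rotation": [-90, 0, 0], "jaw": 40}, {"travel": [-0.08, -0.12, -0.055], "rotation": [-90, 0, 0], "jaw": 40}, {"travel": [-0.08, -0.12, -0.055], "rotation": [-90, 0, 0], "jaw": 40}, {"travel": [-0.08, -0.12, -0.055], "rotation": [-90, 0, 0], "jaw": 40}])

```text
t: 8.63
position: [0.534, 0.2121, 0.1194]
tcp_rot: [[0.0, 0.996, 0.091], [0.0, 0.091, -0.996], [-1.0, 0.0, -0.0]]
force: [0.2, 0.7, 0.2]
gripper_width: 0.0347
```

```bash
python3 -c "
from h import *
from bench import *
rp=np.load('rp.npy');s=get_state();print(s['position'],s['force'],toR(s['position'],rp))
plan(s,(*toW((0,.245),rp),.039),rp[2])
wrist('w7')
"
```

```text
[0.53398552 0.21213619 0.11941202] [0.15141624 0.74930244 0.21822422] [-8.76261953e-05  2.45180785e-01]
travel [0.0804 0.0001 0.0002] rot [-0.19 -0.   -0.  ]
```

View pics/w7.png

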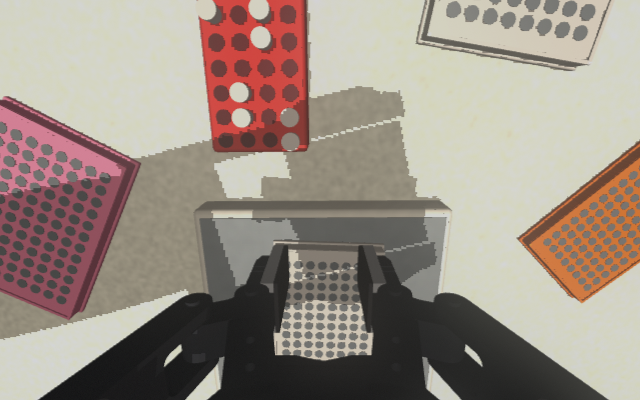

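carry_out(increments=[{"travel": [0.03, 0, 0], "rotation": [0, 0, 0], "jaw": 40}, {"travel": [0.055, 0, 0], "rotation": [0, 0, 0], "jaw": 40}, {"travel": [0.072, 0, 0], "rotation": [0, 0, 0], "jaw": 40}, {"travel": [0.08, 0, 0], "rotation": [0, 0, 0], "jaw": 40}, {"travel": [0.08, 0, 0], "rotation": [0, 0, 0], "jaw": 40}, {"travel": [0.08, 0, 0], "rotation": [0, 0, 0], "jaw": 40}])

```text
t: 9.18
position: [0.5346, 0.2123, 0.0399]
tcp_rot: [[0.0, 0.996, 0.092], [0.0, 0.092, -0.996], [-1.0, 0.0, -0.0]]
force: [-0.2, 0.2, 0.5]
gripper_width: 0.0342
```

```bash
python3 -c "
from h import *
from bench import *
rp=np.load('rp.npy');s=get_state();print(s['position'],s['force'],toR(s['position'],rp))
wrist('w8')
f=grab_frame('scene')['image'][140:290,190:390,::-1]
cv2.imwrite('pics/s8.png',cv2.resize(f,None,fx=4,fy=4,interpolation=2))
"
```

```text
[0.53464746 0.21232683 0.03994472] [-0.21772259  0.17143118  0.51214017] [0.00058928 0.24530847]
```

View pics/w8.png

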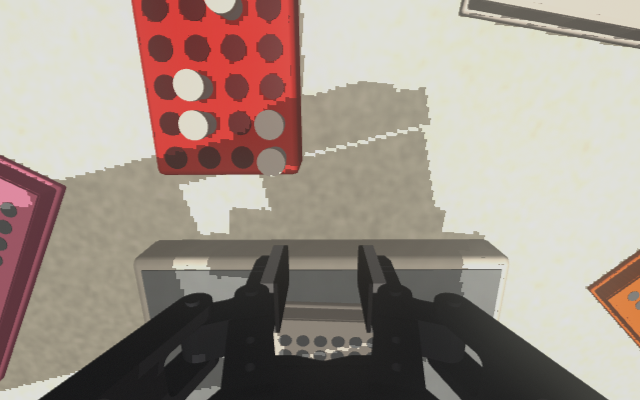

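View pics/s8.png

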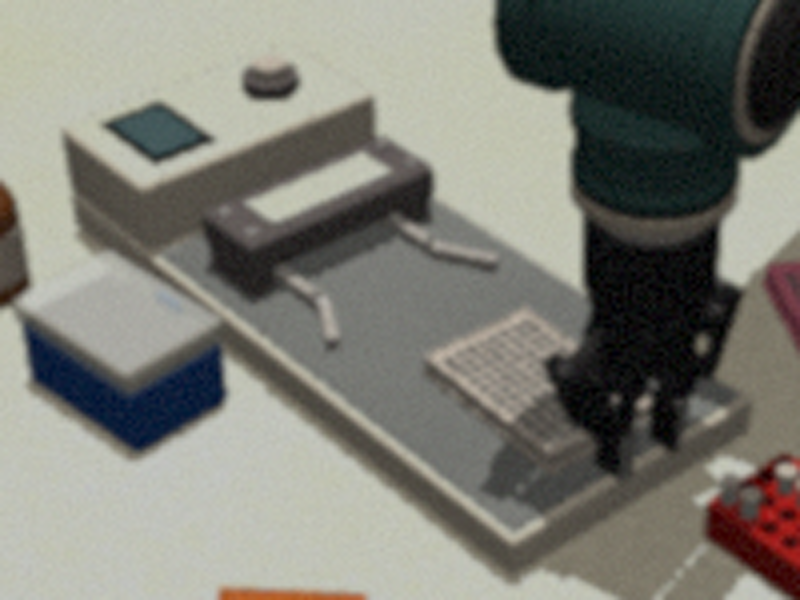

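carry_out(increments=[{"travel": [0, 0, 0.005], "rotation": [0, 0, 0], "jaw": 40}, {"travel": [0, 0, 0.009], "rotation": [0, 0, 0], "jaw": 40}, {"travel": [0, 0, 0.013], "rotation": [0, 0, 0], "jaw": 40}, {"travel": [0, 0, 0.017], "rotation": [0, 0, 0], "jaw": 40}, {"travel": [0, 0, 0.021], "rotation": [0, 0, 0], "jaw": 40}, {"travel": [0, 0, 0.026], "rotation": [0, 0, 0], "jaw": 40}, {"travel": [0, 0, 0.031], "rotation": [0, 0, 0], "jaw": 40}, {"travel": [0, 0, 0.036], "rotation": [0, 0, 0], "jaw": 40}, {"travel": [0, 0, 0.041], "rotation": [0, 0, 0], "jaw": 40}, {"travel": [0, 0, 0.046], "rotation": [0, 0, 0], "jaw": 40}, {"travel": [0, 0, 0.051], "rotation": [0, 0, 0], "jaw": 40}, {"travel": [0, 0, 0.056], "rotation": [0, 0, 0], "jaw": 40}, {"travel": [0, 0, 0.061], "rotation": [0, 0, 0], "jaw": 40}, {"travel": [0, 0, 0.066], "rotation": [0, 0, 0], "jaw": 40}, {"travel": [0, 0, 0.071], "rotation": [0, 0, 0], "jaw": 40}, {"travel": [0, 0, 0.075], "rotation": [0, 0, 0], "jaw": 40}, {"travel": [0, 0, 0.079], "rotation": [0, 0, 0], "jaw": 40}, {"travel": [0, 0, 0.082], "rotation": [0, 0, 0], "jaw": 40}, {"travel": [0, 0, 0.085], "rotation": [0, 0, 0], "jaw": 40}, {"travel": [0, 0, 0.085], "rotation": [0, 0, 0], "jaw": 40}])

```text
t: 10.95
position: [0.5424, 0.1271, 0.0392]
tcp_rot: [[-0.0, 0.996, 0.093], [-0.0, 0.093, -0.996], [-1.0, -0.0, 0.0]]
force: [-0.2, -0.3, 0.2]
gripper_width: 0.034
```

```bash
cat > look.py <<'E'
from h import *
from bench import *
import sys
n=sys.argv[1]
rp=np.load('rp.npy');s=get_state();print(s['position'],s['force'],toR(s['position'],rp))
wrist('w'+n)
f=grab_frame('scene')['image'][140:290,190:390,::-1]
cv2.imwrite(f'pics/s{n}.png',cv2.resize(f,None,fx=4,fy=4,interpolation=2))
f=grab_frame('top')['image'][::,::,::-1];cv2.imwrite(f'pics/t{n}f.png',f)
cv2.imwrite(f'pics/t{n}.png',cv2.resize(f[125:235,255:455],None,fx=4,fy=4,interpolation=2))
E
python3 look.py 9
```

```text
[0.54239474 0.12711552 0.03923133] [-0.17396525 -0.32465065  0.19683297] [0.0003064  0.15974616]
```

View pics/s9.png

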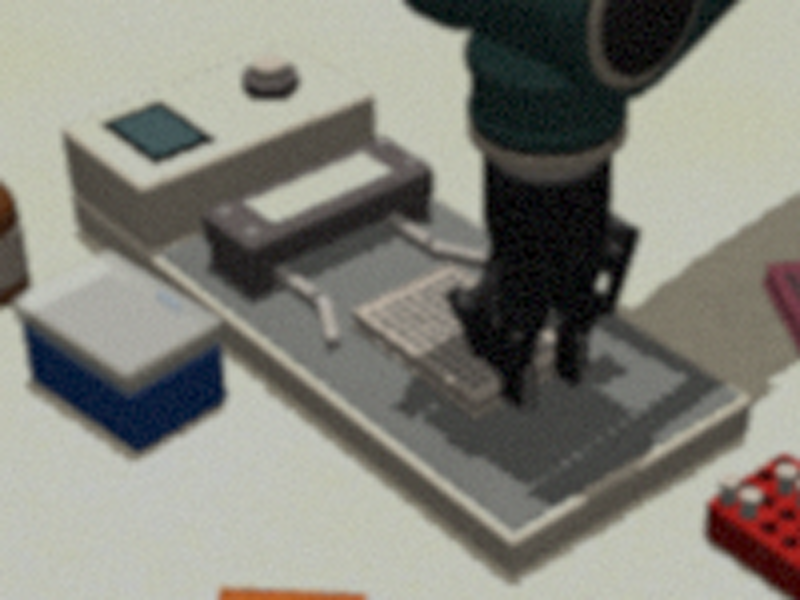

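View pics/t9.png

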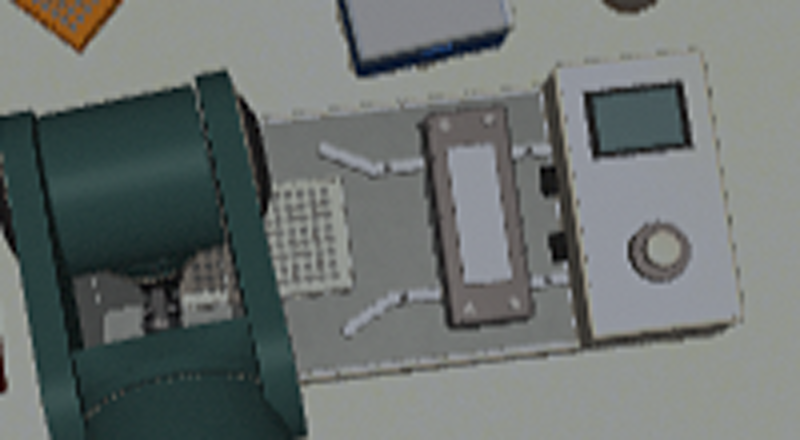

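View pics/w9.png

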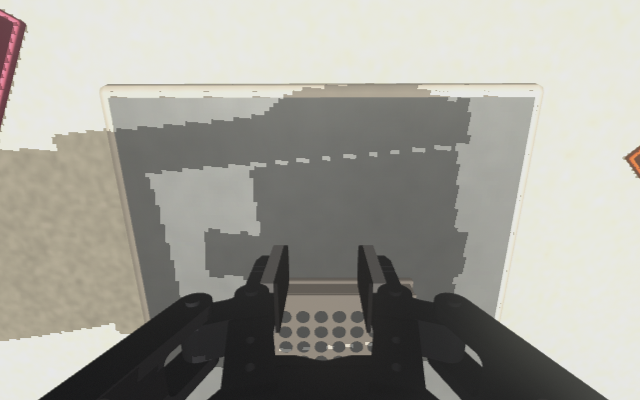

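```bash
python3 -c "
from h import *
rp=np.load('rp.npy')
print([toR(back(crop(c,255,125),.0494),rp) for c in((343,179),(352,290))])
print([toR(wback('w9',c,z),rp) for c,z in(((413,294),.0494),((413,281),.037),((280,280),.037),((115,97),.035),((533,97),.035))])
"
```

```text
[array([0.0428184 , 0.01989537]), array([-0.03951965,  0.02352537])]
[array([0.0428597 , 0.14900457]), array([0.04625474, 0.14855494]), array([-0.02210746,  0.14917553]), array([-0.09099452,  0.23862222]), array([0.09190164, 0.23840957])]
```

carry_out(increments=[{"travel": [0, 0, 0.003], "rotation": [0, 0, 0], "jaw": 40}, {"travel": [0, 0, 0.007], "rotation": [0, 0, 0], "jaw": 40}, {"travel": [0, 0, 0.011], "rotation": [0, 0, 0], "jaw": 40}, {"travel": [0, 0, 0.015], "rotation": [0, 0, 0], "jaw": 40}, {"travel": [0, 0, 0.019], "rotation": [0, 0, 0], "jaw": 40}, {"travel": [0, 0, 0.023], "rotation": [0, 0, 0], "jaw": 40}, {"travel": [0, 0, 0.027], "rotation": [0, 0, 0], "jaw": 40}, {"travel": [0, 0, 0.031], "rotation": [0, 0, 0], "jaw": 40}, {"travel": [0, 0, 0.035], "rotation": [0, 0, 0], "jaw": 40}, {"travel": [0, 0, 0.039], "rotation": [0, 0, 0], "jaw": 40}, {"travel": [0, 0, 0.043], "rotation": [0, 0, 0], "jaw": 40}, {"travel": [0, 0, 0.047], "rotation": [0, 0, 0], "jaw": 40}, {"travel": [0, 0, 0.05], "rotation": [0, 0, 0], "jaw": 40}])

```text
t: 12.18
position: [0.5472, 0.0771, 0.0393]
tcp_rot: [[0.0, 0.996, 0.093], [-0.0, 0.093, -0.996], [-1.0, 0.0, 0.0]]
force: [-0.6, 1.3, -0.2]
gripper_width: 0.0339
```

```bash
python3 look.py 10
```

```text
[0.54716472 0.07708844 0.03933736] [-0.55903593  1.34208667 -0.17718447] [0.00036095 0.10949222]
```

View pics/t10.png

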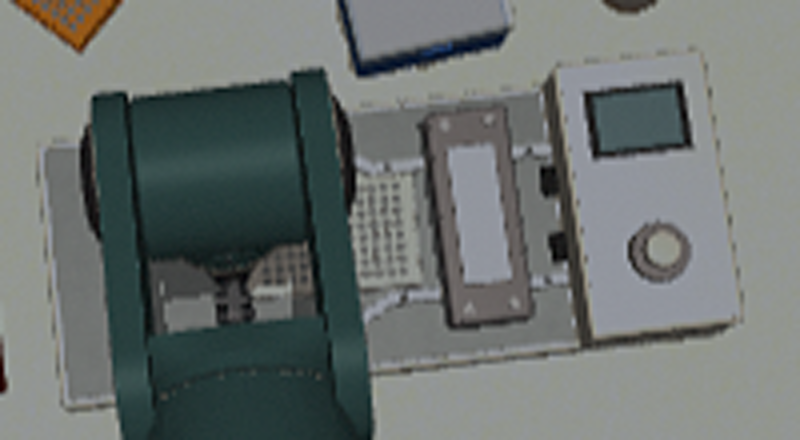

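View pics/s10.png

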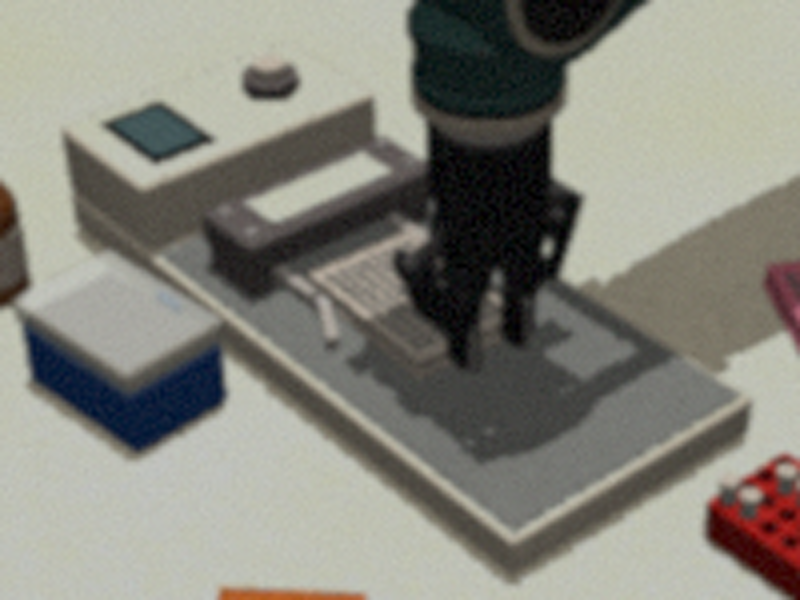

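carry_out(increments=[{"travel": [0, 0, 0.004], "rotation": [0, 0, 0], "jaw": 40}, {"travel": [0, 0, 0.009], "rotation": [0, 0, 0], "jaw": 40}, {"travel": [0, 0, 0.014], "rotation": [0, 0, 0], "jaw": 40}, {"travel": [0, 0, 0.019], "rotation": [0, 0, 0], "jaw": 40}, {"travel": [0, 0, 0.024], "rotation": [0, 0, 0], "jaw": 40}, {"travel": [0, 0, 0.029], "rotation": [0, 0, 0], "jaw": 40}, {"travel": [0, 0, 0.034], "rotation": [0, 0, 0], "jaw": 40}, {"travel": [0, 0, 0.039], "rotation": [0, 0, 0], "jaw": 40}, {"travel": [0, 0, 0.044], "rotation": [0, 0, 0], "jaw": 40}, {"travel": [0, 0, 0.049], "rotation": [0, 0, 0], "jaw": 40}, {"travel": [0, 0, 0.054], "rotation": [0, 0, 0], "jaw": 40}, {"travel": [0, 0, 0.059], "rotation": [0, 0, 0], "jaw": 40}, {"travel": [0, 0, 0.064], "rotation": [0, 0, 0], "jaw": 40}, {"travel": [0, 0, 0.069], "rotation": [0, 0, 0], "jaw": 40}, {"travel": [0, 0, 0.073], "rotation": [0, 0, 0], "jaw": 40}, {"travel": [0, 0, 0.077], "rotation": [0, 0, 0], "jaw": 40}, {"travel": [0, 0, 0.08], "rotation": [0, 0, 0], "jaw": 40}, {"travel": [0, 0, 0.082], "rotation": [0, 0, 0], "jaw": 40}, {"travel": [0, 0, 0.084], "rotation": [0, 0, 0], "jaw": 40}, {"travel": [0, 0, 0.084], "rotation": [0, 0, 0], "jaw": 40}])

```text
t: 14.0
position: [0.555, -0.0061, 0.0394]
tcp_rot: [[0.0, 0.996, 0.093], [-0.0, 0.093, -0.996], [-1.0, 0.0, 0.0]]
force: [-0.1, 0.7, -0.3]
gripper_width: 0.0341
```

```bash
python3 look.py 11
```

```text
[ 0.55500824 -0.00609016  0.03937124] [-0.09154526  0.72585921 -0.34805196] [0.00036463 0.02594463]
```

View pics/t11.png

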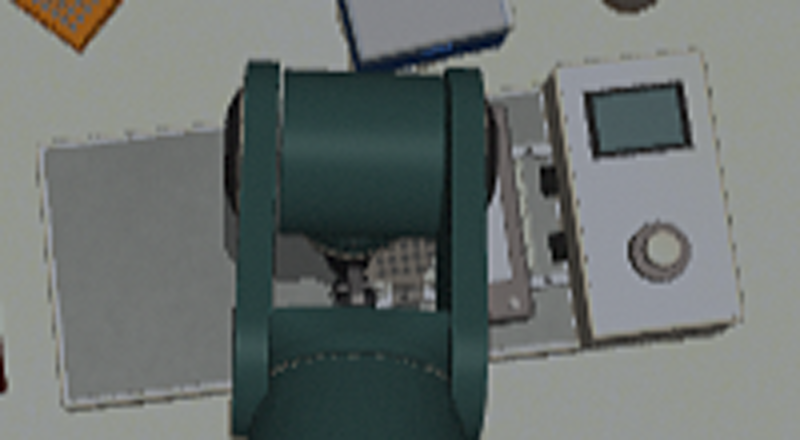

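View pics/s11.png

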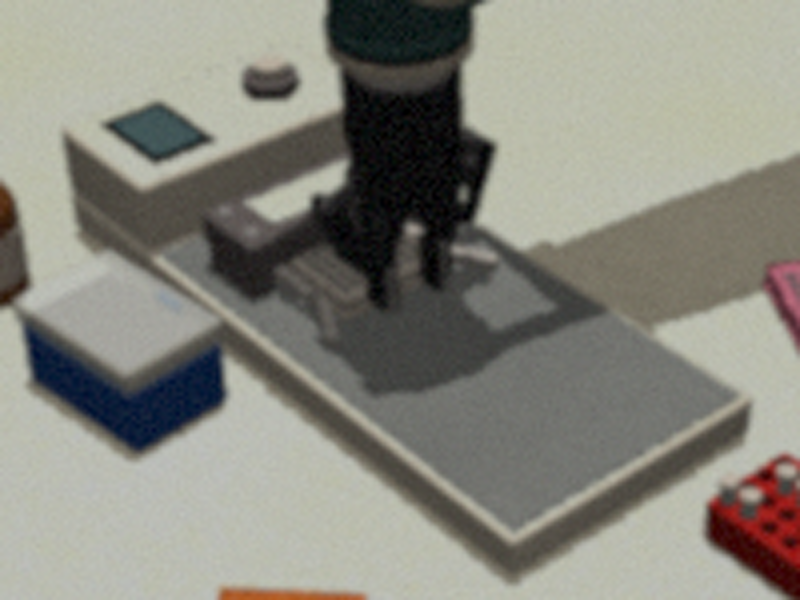

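View pics/w11.png

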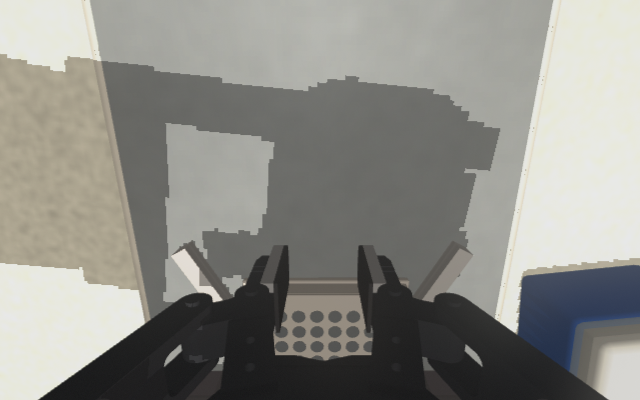

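carry_out(increments=[{"travel": [0, 0, 0.002], "rotation": [0, 0, 0], "jaw": 40}, {"travel": [0, 0, 0.004], "rotation": [0, 0, 0], "jaw": 40}, {"travel": [0, 0, 0.006], "rotation": [0, 0, 0], "jaw": 40}, {"travel": [0, 0, 0.007], "rotation": [0, 0, 0], "jaw": 40}, {"travel": [0, 0, 0.008], "rotation": [0, 0, 0], "jaw": 40}, {"travel": [0, 0, 0.009], "rotation": [0, 0, 0], "jaw": 40}, {"travel": [0, 0, 0.009], "rotation": [0, 0, 0], "jaw": 40}])

```text
t: 14.73
position: [0.5558, -0.015, 0.0393]
tcp_rot: [[0.0, 0.996, 0.093], [-0.0, 0.093, -0.996], [-1.0, 0.0, 0.0]]
force: [0.8, 0.4, -0.1]
gripper_width: 0.034
```

carry_out(increments=[{"travel": [0, 0, 0.0005], "rotation": [0, 0, 0], "jaw": 40}, {"travel": [0, 0, 0.001], "rotation": [0, 0, 0], "jaw": 40}])

```text
t: 14.9
position: [0.5558, -0.0158, 0.0393]
tcp_rot: [[-0.0, 0.996, 0.093], [0.0, 0.093, -0.996], [-1.0, -0.0, -0.0]]
force: [0.2, 0.5, -0.6]
gripper_width: 0.0342
```

carry_out(increments=[{"travel": [0, 0, 0.0005], "rotation": [0, 0, 0], "jaw": 40}, {"travel": [0, 0, 0.001], "rotation": [0, 0, 0], "jaw": 40}])

```text
t: 15.07
position: [0.5559, -0.0168, 0.0393]
tcp_rot: [[-0.0, 0.996, 0.093], [0.0, 0.093, -0.996], [-1.0, -0.0, -0.0]]
force: [1.3, 1.9, -0.3]
gripper_width: 0.0342
```

carry_out(increments=[{"travel": [0, 0, 0.0005], "rotation": [0, 0, 0], "jaw": 40}, {"travel": [0, 0, 0.001], "rotation": [0, 0, 0], "jaw": 40}])

```text
t: 15.23
position: [0.556, -0.0178, 0.0393]
tcp_rot: [[0.0, 0.996, 0.093], [0.0, 0.093, -0.996], [-1.0, 0.0, -0.0]]
force: [-0.5, 2.2, 1.0]
gripper_width: 0.0339
```

carry_out(increments=[{"travel": [0, 0, 0.0005], "rotation": [0, 0, 0], "jaw": 40}, {"travel": [0, 0, 0.001], "rotation": [0, 0, 0], "jaw": 40}])

```text
t: 15.4
position: [0.5561, -0.0188, 0.0393]
tcp_rot: [[-0.0, 0.996, 0.093], [0.0, 0.093, -0.996], [-1.0, -0.0, -0.0]]
force: [-0.2, 0.5, 0.2]
gripper_width: 0.0342
```

carry_out(increments=[{"travel": [0, 0, 0.0005], "rotation": [0, 0, 0], "jaw": 40}, {"travel": [0, 0, 0.001], "rotation": [0, 0, 0], "jaw": 40}])

```text
t: 15.57
position: [0.5561, -0.0197, 0.0393]
tcp_rot: [[-0.0, 0.996, 0.093], [0.0, 0.093, -0.996], [-1.0, -0.0, -0.0]]
force: [-1.0, 5.8, 1.4]
gripper_width: 0.0341
```

carry_out(increments=[{"travel": [0, 0, 0.0005], "rotation": [0, 0, 0], "jaw": 40}, {"travel": [0, 0, 0.0005], "rotation": [0, 0, 0], "jaw": 40}])

```text
t: 15.73
position: [0.5561, -0.0197, 0.0393]
tcp_rot: [[-0.0, 0.996, 0.093], [0.001, 0.093, -0.996], [-1.0, -0.0, -0.001]]
force: [-1.3, 7.0, 2.7]
gripper_width: 0.0343
```

```bash
python3 look.py 12; python3 -c "
import cv2
a=cv2.imread('pics/w12.png');cv2.imwrite('pics/w12a.png',cv2.resize(a[230:400,160:480],None,fx=2.5,fy=2.5,interpolation=2))"
```

```text
[ 0.55612071 -0.01973257  0.03927179] [-1.29402357  6.99083711  2.68703402] [0.00019203 0.01225803]
```

View pics/w12a.png

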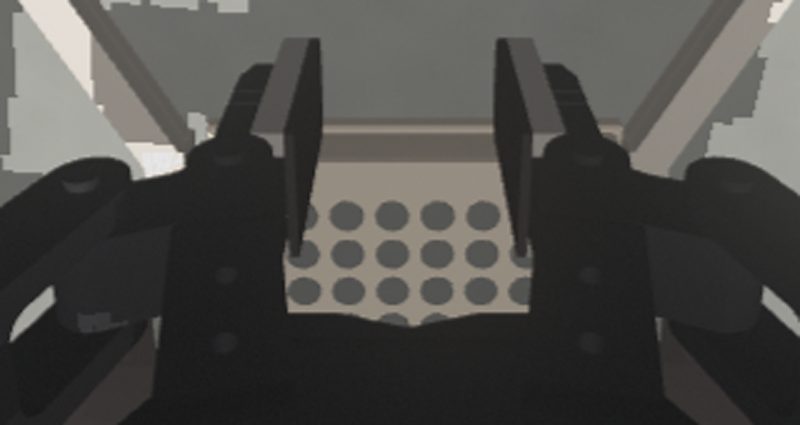

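carry_out(increments=[{"travel": [0, 0, -0.006], "rotation": [0, 0, 0], "jaw": 40}, {"travel": [0, 0, -0.02], "rotation": [0, 0, 0], "jaw": 40}, {"travel": [0, 0, -0.03], "rotation": [0, 0, 0], "jaw": 40}, {"travel": [-0.04, 0, -0.03], "rotation": [0, 0, 0], "jaw": 40}, {"travel": [-0.08, 0, -0.03], "rotation": [0, 0, 0], "jaw": 40}, {"travel": [-0.12, 0, -0.03], "rotation": [0, 0, 0], "jaw": 40}, {"travel": [-0.16, 0, -0.03], "rotation": [0, 0, 0], "jaw": 0}, {"travel": [-0.2, 0, 0], "rotation": [0, 0, 0], "jaw": 0}, {"travel": [-0.24, 0, 0.04], "rotation": [0, 0, 0], "jaw": 0}, {"travel": [-0.24, 0, 0.08], "rotation": [0, 0, 0], "jaw": 0}, {"travel": [-0.24, 0, 0.12], "rotation": [0, 0, 0], "jaw": 0}, {"travel": [-0.24, 0, 0.16], "rotation": [0, 0, 0], "jaw": 0}, {"travel": [-0.24, 0, 0.2], "rotation": [0, 0, 0], "jaw": 0}, {"travel": [-0.24, 0, 0.24], "rotation": [0, 0, 0], "jaw": 0}, {"travel": [-0.24, 0, 0.27], "rotation": [0, 0, 0], "jaw": 0}, {"travel": [-0.24, 0, 0.27], "rotation": [0, 0, 0], "jaw": 0}, {"travel": [-0.24, 0, 0.27], "rotation": [0, 0, 0], "jaw": 0}, {"travel": [-0.24, 0, 0.27], "rotation": [0, 0, 0], "jaw": 0}])

```text
t: 17.38
position: [0.5816, -0.2882, 0.2791]
tcp_rot: [[-0.0, 0.996, 0.093], [0.0, 0.093, -0.996], [-1.0, -0.0, -0.0]]
force: [-0.1, -0.5, 0.1]
gripper_width: 0.0
```

```bash
python3 look.py 13
```

```text
[ 0.58158668 -0.2881863   0.27905556] [-0.10606868 -0.53389032  0.08490619] [ 0.00035475 -0.25740082]
```

View pics/w13.png

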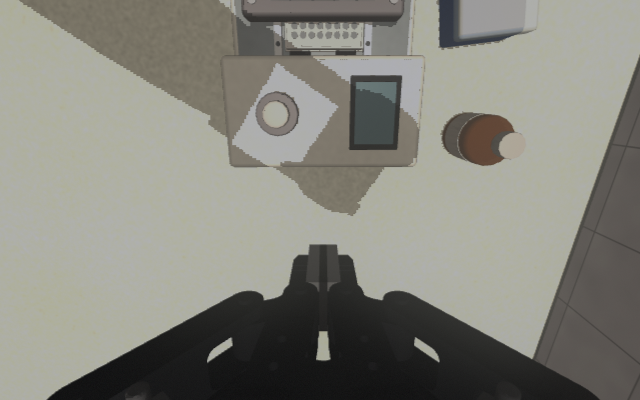

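View pics/s13.png

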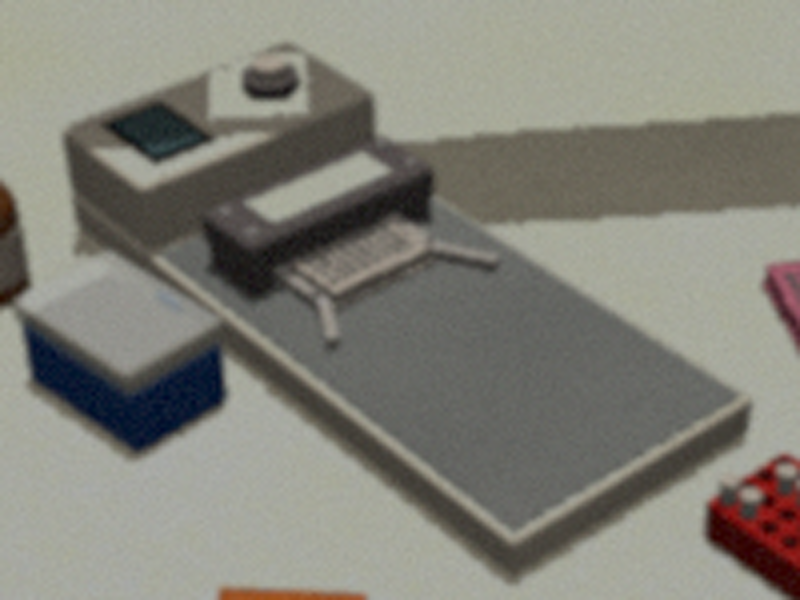

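View pics/t13.png

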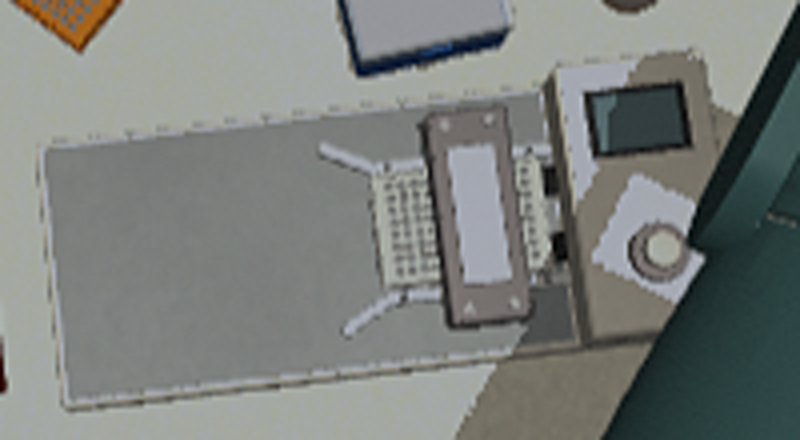

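```bash
python3 -c "
import cv2
a=cv2.imread('pics/w13.png');cv2.imwrite('pics/w13a.png',cv2.resize(a[0:145,220:420],None,fx=4,fy=4,interpolation=2))"
```

```text
(no output)
```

View pics/w13a.png

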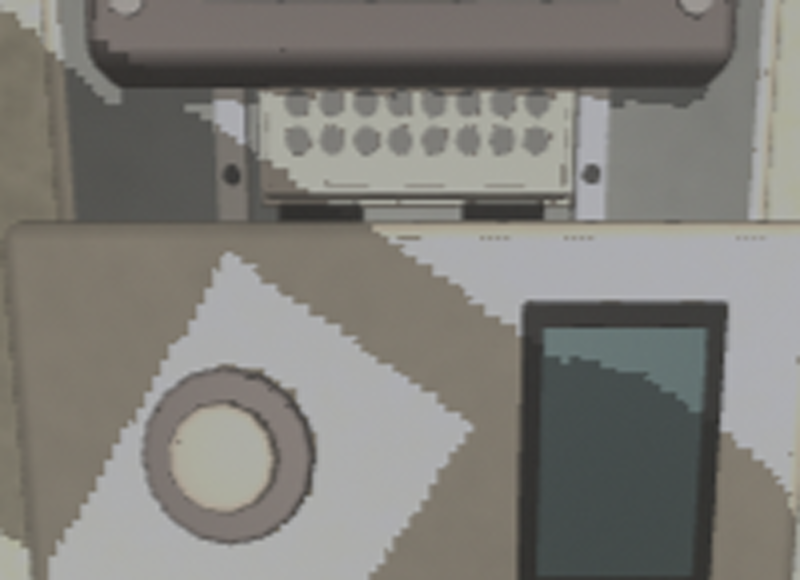

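```bash
python3 -c "
from h import *
rp=np.load('rp.npy')
def ray(n,px):
    p=wback(n,px,0.)if n else back(px,0.);q=wback(n,px,.2)if n else back(px,.2);d=q-p;return p,d/np.linalg.norm(d)
rs=[ray('w1',crop((541,528),390,115)),ray('w13',crop((221,456),220,0)),ray(None,crop((664.5,247),255,125))]
for S in(rs,rs[:2],rs[1:],[rs[0],rs[2]]):
    A=sum(np.eye(3)-np.outer(d,d) for p,d in S);b=sum((np.eye(3)-np.outer(d,d))@p for p,d in S)
    X=np.linalg.solve(A,b);print(X,toR(X,rp))
for z in (.1,.105,.11):print(z,wback('w13',crop((221,456),220,0),z))
print('stop line/plate lead',toR(wback('w13',crop((300,200),220,0),.0494),rp),toR(wback('w13',crop((560,200),220,0),.0494),rp))
"
```

```text
[ 0.53049407 -0.22565551  0.11187425] [-0.04464472 -0.19035156]
[ 0.52977534 -0.22515268  0.11066749] [-0.04531309 -0.18978352]
[ 0.53064336 -0.22527115  0.11912994] [-0.04446002 -0.18998291]
[ 0.53071235 -0.22640708  0.1107882 ] [-0.04449793 -0.1911203 ]
0.1 [ 0.52816951 -0.22554052  0.1       ]
0.105 [ 0.52888827 -0.22534657  0.105     ]
0.11 [ 0.52960703 -0.22515262  0.11      ]
stop line/plate lead [-0.03031577 -0.12538953] [ 0.03912722 -0.12545612]
```

```bash
python3 -c "
from h import *
from bench import *
rp=np.load('rp.npy');s=get_state();plan(s,(.530,-.2256,.13),np.arctan2(s['tcp_rot'][1,1],s['tcp_rot'][0,1]))"
```

```text
travel [ 0.1496 -0.0456 -0.0666] rot [-0.    0.01 -0.02]
```

carry_out(increments=[{"travel": [0, -0.0456, -0.0666], "rotation": [0, 0, 0], "jaw": 0}, {"travel": [0, -0.0456, -0.0666], "rotation": [0, 0, 0], "jaw": 0}, {"travel": [0.04, -0.0456, -0.0666], "rotation": [0, 0, 0], "jaw": 0}, {"travel": [0.08, -0.0456, -0.0666], "rotation": [0, 0, 0], "jaw": 0}, {"travel": [0.11, -0.0456, -0.0666], "rotation": [0, 0, 0], "jaw": 0}, {"travel": [0.135, -0.0456, -0.0666], "rotation": [0, 0, 0], "jaw": 0}, {"travel": [0.145, -0.0456, -0.0666], "rotation": [0, 0, 0], "jaw": 0}, {"travel": [0.15, -0.0456, -0.0666], "rotation": [0, 0, 0], "jaw": 0}, {"travel": [0.15, -0.0456, -0.0666], "rotation": [0, 0, 0], "jaw": 0}, {"travel": [0.15, -0.0456, -0.0666], "rotation": [0, 0, 0], "jaw": 0}])

```text
t: 18.37
position: [0.5304, -0.227, 0.131]
tcp_rot: [[0.002, 0.996, 0.093], [-0.001, 0.093, -0.996], [-1.0, 0.002, 0.001]]
force: [0.5, -1.2, 0.8]
gripper_width: -0.0002
```

```bash
python3 look.py 14
```

```text
[ 0.53044765 -0.22701156  0.13102732] [ 0.4518885  -1.21555768  0.76778247] [-0.04481818 -0.19169727]
```

View pics/w14.png

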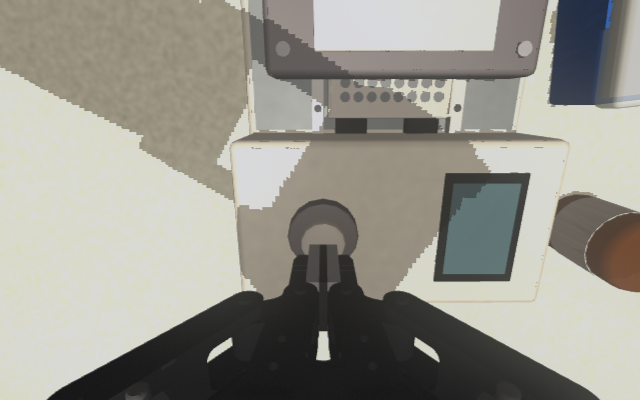

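View pics/s14.png

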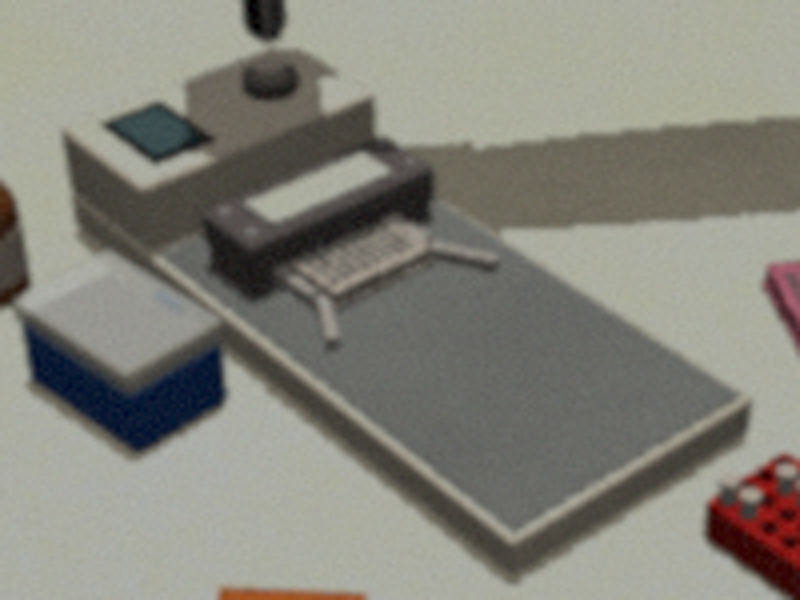

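carry_out(increments=[{"travel": [0.008, 0, 0], "rotation": [0, 0, 0], "jaw": 0}, {"travel": [0.014, 0, 0], "rotation": [0, 0, 0], "jaw": 0}, {"travel": [0.018, 0, 0], "rotation": [0, 0, 0], "jaw": 0}, {"travel": [0.019, 0, 0], "rotation": [0, 0, 0], "jaw": 0}, {"travel": [0.019, 0, 0], "rotation": [0, 0, 0], "jaw": 0}])

```text
t: 18.93
position: [0.5296, -0.227, 0.1099]
tcp_rot: [[-0.001, 0.996, 0.093], [0.0, 0.093, -0.996], [-1.0, -0.001, -0.0]]
force: [-2.3, 0.5, 2.4]
gripper_width: 0.0001
```

carry_out(increments=[{"travel": [0.001, 0, 0], "rotation": [0, 0, 0], "jaw": 0}, {"travel": [0.002, 0, 0], "rotation": [0, 0, 0], "jaw": 0}, {"travel": [0.002, 0, 0], "rotation": [0, 0, 0], "jaw": 0}])

```text
t: 19.18
position: [0.5298, -0.227, 0.1084]
tcp_rot: [[0.0, 0.996, 0.093], [-0.0, 0.093, -0.996], [-1.0, 0.0, 0.0]]
force: [-2.1, -0.2, 2.9]
gripper_width: -0.0001
```

carry_out(increments=[{"travel": [0.001, 0, 0], "rotation": [0, 0, 0], "jaw": 0}, {"travel": [0.002, 0, 0], "rotation": [0, 0, 0], "jaw": 0}, {"travel": [0.002, 0, 0], "rotation": [0, 0, 0], "jaw": 0}])

```text
t: 19.43
position: [0.5298, -0.227, 0.1063]
tcp_rot: [[0.0, 0.996, 0.093], [-0.0, 0.093, -0.996], [-1.0, 0.0, 0.0]]
force: [-1.9, 0.6, 4.9]
gripper_width: -0.0003
```

carry_out(increments=[{"travel": [0.0005, 0, 0], "rotation": [0, 0, 0], "jaw": 0}, {"travel": [0.001, 0, 0], "rotation": [0, 0, 0], "jaw": 0}, {"travel": [0.001, 0, 0], "rotation": [0, 0, 0], "jaw": 0}])

```text
t: 19.68
position: [0.5298, -0.2271, 0.1059]
tcp_rot: [[0.0, 0.996, 0.093], [-0.0, 0.093, -0.996], [-1.0, 0.0, 0.0]]
force: [-4.8, 1.5, 10.3]
gripper_width: 0.0001
```

carry_out(increments=[{"travel": [0.0005, 0, 0], "rotation": [0, 0, 0], "jaw": 0}, {"travel": [0.001, 0, 0], "rotation": [0, 0, 0], "jaw": 0}, {"travel": [0.001, 0, 0], "rotation": [0, 0, 0], "jaw": 0}])

```text
t: 19.93
position: [0.5299, -0.2271, 0.1058]
tcp_rot: [[0.001, 0.996, 0.093], [-0.0, 0.093, -0.996], [-1.0, 0.001, 0.0]]
force: [-8.9, 4.0, 17.4]
gripper_width: -0.0004
```

```bash
python3 -c "
from h import *
from bench import *
wrist('w15');a=cv2.imread('pics/w15.png');cv2.imwrite('pics/w15a.png',cv2.resize(a[150:300,230:430],None,fx=4,fy=4,interpolation=2))"
```

```text
(no output)
```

View pics/w15a.png

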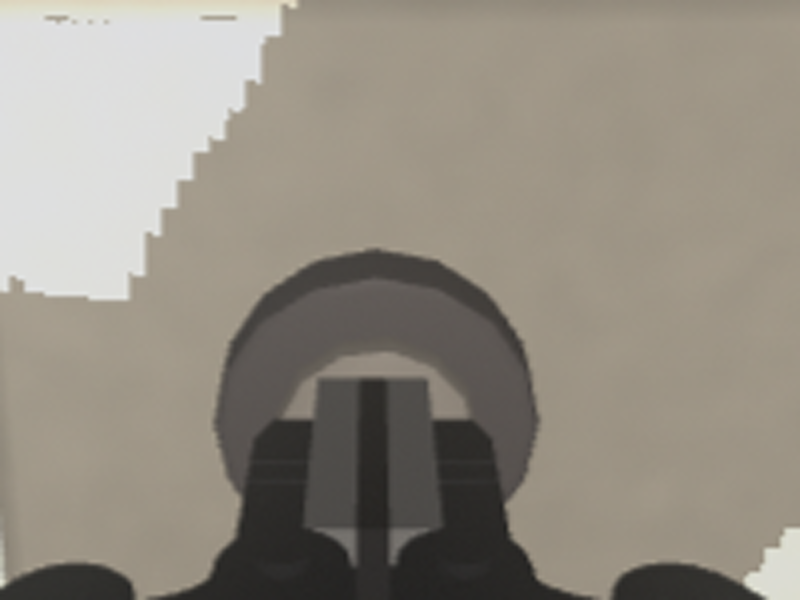

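```bash
python3 -c "
import cv2
a=cv2.imread('pics/w14.png');cv2.imwrite('pics/w14a.png',cv2.resize(a[170:300,245:405],None,fx=5,fy=5,interpolation=2)[:600])"
python3 -c "
from h import *
rp=np.load('rp.npy')
for z in(.099,.102,.105,.108,.111): print(z,toR(wback('w15',crop((380,350),230,150),z),rp), toR(wback('w15',crop((377,279),230,150),z),rp))"
```

```text
0.099 [-0.04479641 -0.18040592] [-0.04517881 -0.17082491]
0.102 [-0.04481387 -0.1791092 ] [-0.04518856 -0.16972147]
0.105 [-0.04483134 -0.17781249] [-0.04519831 -0.16861802]
0.108 [-0.0448488  -0.17651577] [-0.04520806 -0.16751457]
0.111 [-0.04486626 -0.17521905] [-0.04521781 -0.16641113]
```

View pics/w14a.png

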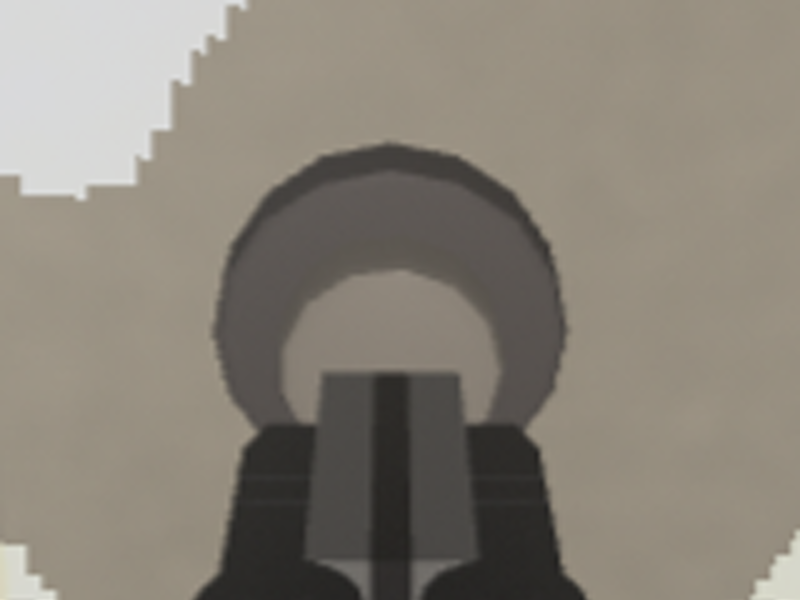

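carry_out(increments=[{"travel": [-0.01, 0, 0], "rotation": [0, 0, 0], "jaw": 0}, {"travel": [-0.03, 0, 0], "rotation": [0, 0, 0], "jaw": 0}, {"travel": [-0.07, 0, 0], "rotation": [0, 0, 0], "jaw": 0}, {"travel": [-0.11, 0, 0], "rotation": [0, 0, 0], "jaw": 0}, {"travel": [-0.15, 0, 0], "rotation": [0, 0, 0], "jaw": 0}, {"travel": [-0.15, 0, 0.04], "rotation": [0, 0, 0], "jaw": 0}, {"travel": [-0.15, 0, 0.068], "rotation": [0, 0, 0], "jaw": 0}, {"travel": [-0.15, 0, 0.068], "rotation": [0, 0, 0], "jaw": 0}, {"travel": [-0.15, 0, 0.068], "rotation": [0, 0, 0], "jaw": 0}, {"travel": [-0.15, 0, 0.068], "rotation": [0, 0, 0], "jaw": 0}])

```text
t: 20.82
position: [0.536, -0.2944, 0.2538]
tcp_rot: [[-0.001, 0.996, 0.093], [0.001, 0.093, -0.996], [-1.0, -0.001, -0.001]]
force: [-1.2, 0.3, 0.2]
gripper_width: -0.0001
```

```bash
python3 look.py 16; python3 -c "
from h import *
rp=np.load('rp.npy')
for z in(.099,.105,.108,.111,.114): print(z,toR(wback('w14',crop((392,270),245,170,5),z),rp),toR(wback('w14',crop((392,171),245,170,5),z),rp))
a=cv2.imread('pics/w16.png');cv2.imwrite('pics/w16a.png',cv2.resize(a[0:150,180:380],None,fx=4,fy=4,interpolation=2))"
```

```text
[ 0.5360109  -0.29438404  0.2538035 ] [-1.20600298  0.29406943  0.23996069] [-0.04560151 -0.25929452]
0.099 [-0.04507697 -0.18275577] [-0.04507337 -0.1706056 ]
0.105 [-0.04508544 -0.18045437] [-0.04508197 -0.16872341]
0.108 [-0.04508968 -0.17930367] [-0.04508627 -0.16778231]
0.111 [-0.04509391 -0.17815298] [-0.04509057 -0.16684122]
0.114 [-0.04509815 -0.17700228] [-0.04509487 -0.16590012]
```

View pics/w16a.png

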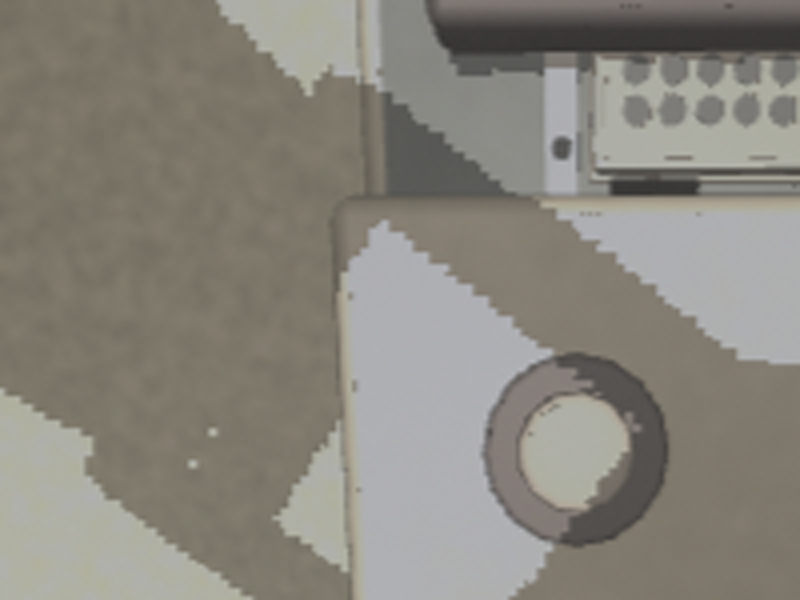

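View pics/t16.png

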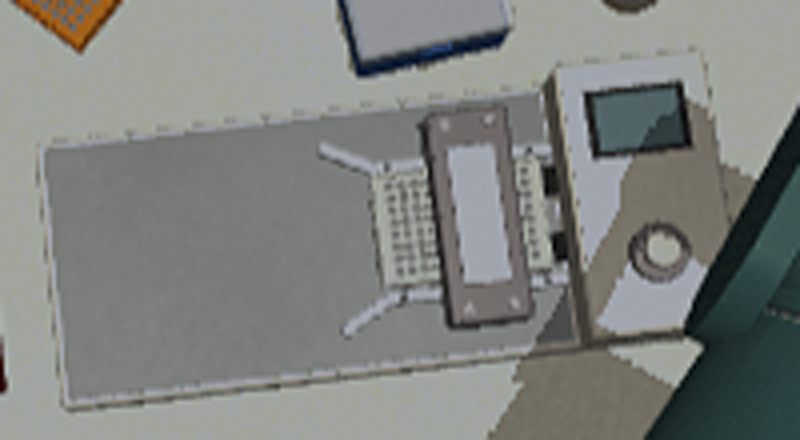

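```bash
python3 -c "
from bench import *
print(close_job())"
```

```text
the job is handed in; nothing more can be done
None
```

I pushed the small white plate home under the bridge, pressed the start key all the way down, let it go and handed the job in at about 21 s. The job reports no verdict, so the result rests on my own checks.

**Plate:** I straightened and centred it with two light side pushes. Then I pushed it at its trailing end with both fingertips, between the rails and under the bridge, until it met resistance. It stopped at about 7 N. The last pictures show its leading end against both stops, at reader y about −125 mm, and square between the rails.

**Start key:** It met a hard stop at about 17 N, with the fingertips at z = 0.106 m. Comparing the pictures before and during the press gives about 6 mm of travel. The last pictures show it up again.

**Rest of the scene:** I saw no contact with the bridge, bottle, tip box or tube rack. At the end the gripper was clear, with its fingertips 0.25 m above the bench.

**Disagreements:**
- The first side push left the plate about 8 mm past the centre line and still turned 0.13 rad. A second push from the other side corrected both.
- The camera measurements were off by up to 5 mm in places, so I judged the end position by contact force as well as by the pictures.

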